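Set out the service kit by height

TASK

Set out the mist separator's service kit on the grey board: stand the four things (roll of black tape lying flat, sealant can, grease tin, spray can of cleaner) in order of height, one centred on each white mark, with the tallest next to the red end plate and the lowest next to the grey one. Do not let any of them tip over, and leave them standing free.

Things in the scene. Friction and masses are not known exactly. Their poses are not given: they have to be found in the camera images.
- tape_roll: Roll of black insulating tape on a card core, lying flat: 62 mm across, 19 mm high; the lowest of the kit, 0.035 to 0.07 kg. It lies flat on the bench at the start; origin at the centre of its underside, z up along its axis; round, so yaw does not matter. Grasp it from above across its full width, fingertips just clear of the surface under it; the hole of the roll cannot be entered.
- sealant_can: Turquoise and white can of thread sealant with a grey lid, 57 mm across, 98 mm tall; second lowest, 0.14 to 0.28 kg. It stands upright on the bench at the start; origin at the centre of its underside, z up along its axis; round, so yaw does not matter. Grasp it round the body from above, best in the upper 40 mm.
- grease_tin: Slim cream-coloured tin of grease with a black lid, 50 mm across, 128 mm tall; second tallest, 0.14 to 0.28 kg. It stands upright on the bench at the start; origin at the centre of its underside, z up along its axis; round, so yaw does not matter. Grasp it round the body from above, best in the upper 40 mm.
- cleaner_can: Blue and white spray can of cleaner with a blue cap, 52 mm across, 171 mm tall; the tallest of the kit, 0.17 to 0.35 kg. It stands upright on the bench at the start; origin at the centre of its underside, z up along its axis; round, so yaw does not matter. Grasp it round the body from above, best in the upper 40 mm.
- mark_1: Fixed round white target disc with a black ring, 66 mm across; origin at the centre of its underside; its upper face is 2 mm higher, 10 mm above the bench. Four like it lie in a straight row, 76 mm centre to centre, on a low grey board (76 x 360 mm, 8 mm thick). Its x axis points across the row, its y axis along it. The mark at the left end of the row seen from the robot (+y).
- mark_2: Fixed round white target disc with a black ring, 66 mm across; origin at the centre of its underside; its upper face is 2 mm higher, 10 mm above the bench. Four like it lie in a straight row, 76 mm centre to centre, on a low grey board (76 x 360 mm, 8 mm thick). Its x axis points across the row, its y axis along it. Second mark from the left.
- mark_3: Fixed round white target disc with a black ring, 66 mm across; origin at the centre of its underside; its upper face is 2 mm higher, 10 mm above the bench. Four like it lie in a straight row, 76 mm centre to centre, on a low grey board (76 x 360 mm, 8 mm thick). Its x axis points across the row, its y axis along it. Third mark from the left.
- mark_4: Fixed round white target disc with a black ring, 66 mm across; origin at the centre of its underside; its upper face is 2 mm higher, 10 mm above the bench. Four like it lie in a straight row, 76 mm centre to centre, on a low grey board (76 x 360 mm, 8 mm thick). Its x axis points across the row, its y axis along it. The mark at the right end of the row (-y).
- red_stop: Red upright end plate, 70 x 8 mm, its top 42 mm above the bench, fixed across either end of the row (a grey one closes the other end); origin at the centre of its underside, 52 mm from the nearest mark's centre. Beyond the row, left (y over 0.22) and right (y under -0.1), two white machine housings 0.28 m tall begin at x = 0.505; things start in front of them (x under 0.46; the roll never) or in the gap between (x over 0.6).
Not all that is in view belongs to the job. Leave any green look-alike of the cleaner_can alone.

How it is judged:
At the end, for the whole second after the job is handed in: Each of the four things stands upright (within 0.08 rad) on its own mark, its centre within 15 mm of the mark's centre: cleaner can on the mark by the red end plate, then grease tin, sealant can, and the tape roll (flat) on the mark at the far end; all released and at rest (((horizontal distance between red_stop and mark_1 below 0.1 m and horizontal distance between cleaner_can and mark_1 below 0.015 m and horizontal distance between grease_tin and mark_2 below 0.015 m and horizontal distance between sealant_can and mark_3 below 0.015 m and horizontal distance between tape_roll and mark_4 below 0.015 m) or (horizontal distance between red_stop and mark_4 below 0.1 m and horizontal distance between cleaner_can and mark_4 below 0.015 m and horizontal distance between grease_tin and mark_3 below 0.015 m and horizontal distance between sealant_can and mark_2 below 0.015 m and horizontal distance between tape_roll and mark_1 below 0.015 m)) and angle between each of tape_roll, sealant_can, grease_tin, cleaner_can's own z axis and vertical below 0.08 rad and height (world z) of tape_roll between 0.005 and 0.016 m and linear speed of each of tape_roll, sealant_can, grease_tin, cleaner_can below 0.02 m/s and contact force between each of tape_roll, sealant_can, grease_tin, cleaner_can and the fingers below 0.05 N and height (world z) of sealant_can between 0.005 and 0.016 m and height (world z) of grease_tin between 0.005 and 0.016 m and height (world z) of cleaner_can between 0.005 and 0.016 m); the robot touches nothing.
It fails at once if the tape roll is tipped over (more than 0.6 rad from upright) (angle between tape_roll's own z axis and vertical above 0.6 rad).
It fails at once if the sealant can is tipped over (more than 0.6 rad from upright) (angle between sealant_can's own z axis and vertical above 0.6 rad).
It fails at once if the grease tin is tipped over (more than 0.6 rad from upright) (angle between grease_tin's own z axis and vertical above 0.6 rad).
It fails at once if the cleaner can is tipped over (more than 0.6 rad from upright) (angle between cleaner_can's own z axis and vertical above 0.6 rad).
It also fails if it takes over 128 s, if anything falls off the work surface, if the arm or the gripper's body presses on something with over 40 N, if the wrist force passes 120 N, or if a joint passes its speed limit or range.

ROBOT

A 7-joint arm with a two-finger parallel gripper is mounted at the origin on a cart in front of the work surface, level with it; the furniture and walls round the work are solid. World frame = base frame: x ahead of the robot, y to its left, z up, the work surface at z = 0. Lengths are in m, angles in rad, forces in N, time in s.
With the tool pointing down it reaches from about 0.425 to 0.95 m from the base axis. Payload 16.7 kg.
Tool frame: the origin (TCP) lies between the finger pads; the fingertips stand finger_overhang ahead of it and the grasp point (between the pads) lies 2 mm behind it (finger_overhang is the distance from the TCP to the fingertips, in m); z points along the fingers, y is the line along which they close (so a half turn about z gives the same grasp; the last joint's range is limited). The gripper opens to 94 mm and grips with 3 to 60 N. Pads are 16 mm wide; open, the fingers measure 119 mm over their backs; the gripper's body (75 mm by 177 mm) begins 78 mm behind the grasp point.
Start: joints at [-1.438, 0.426, 0.074, 1.606, -0.034, 1.111, -0.067], TCP at [0.188, 0.648, 0.196] pointing down, gripper open.
Joint ranges: [-2.85, 2.85], [-0.5, 2.14], [-1.23, 1.37], [0.21, 2.46], [-1.02, 4.16], [0.16, 2.05], [-2.73, 2.73]. Speed limits (rad/s): [1.89, 1.89, 2.39, 2.39, 3.01, 3.01, 3.01].

INTERFACE

Orientations are given as a rotation vector (axis times angle).
In Python, from cell import * gives the robot as it stands. The module is installed in compiled form; this text tells all that it offers.
- The arm moves only by the shell command python3 -m inch 'ROWS'. ROWS is JSON, a list of rows, each a list of 3 entries, a list of its own where there are three numbers: the shift along the tool's x, y, z in units of 25 mm (1.0 is 25 mm), then the turn, a rotation vector about the tool's x, y, z in degrees, then the opening, from 0 (shut) to 1 (fully open). A call has 1 to 8 rows; each row shifts and turns the commanded pose from where the row before left it, along the tool's axes as they then stand; what a row does not reach is not made up. A row lasts 1/8 s, in which the tool goes at most 62.5 mm and 10.7 degrees, less where a joint would pass 70% of its speed; a pose out of reach is approached as far as the arm can. A call is refused whole if a number of a shift passes 1 or a number of a turn 10.7, either way. A call with a gripper value outside its range is refused whole. The fingers move at their own pace and stop on an object; the grip force is fixed at half the most. Time passes only in rows, so rows that do not move let the fingers close. It gives the time, the measured TCP pose, the force, the opening and the grip force at its end, in the units of the state.
- get_state(): the state, without advancing time (a new reading comes with each control period).
- get_image(name): name is "side" or "top" or "wrist"; returns a dict with "frame" (420x560x3 uint8, blue, green, red), "fovy" (degrees; the focal length in pixels is half the picture's height over the tangent of half this angle, whatever the lens; pixels are square), "cx", "cy" (the principal point, pixels), "R" (3x3) and "t" (3): a world point X has camera coordinates R X + t. Camera axes: x right, y down, z forward; pixel columns grow to the right and rows downward; lengths in m; the calibration is good to about 2 mm. A picture is of the moment at which its call begins. There is no depth.
- sign_off(): hands the job in; it is judged then, once.
The state is a dict: "t": time; "q": joint angles; "qvel": joint speeds; "tau": joint torques, N m; "tool_pos": TCP position; "tool_rot": TCP orientation; "wrist_force": force on the tool from outside, world axes, zero at the start; "ft_torque": the same for the moment, N m; "width": finger opening in m; "gripper_force": force on a finger pad.
Only numpy, scipy, OpenCV 4.12 (cv2) and the standard library are available. Lean on these libraries where they do the work, as an engineer would, in place of code of your own. Each camera call takes 0.05 s, during which the arm holds its last target. There are 200 camera calls.

## Working session

There is one attempt and no reset: what is moved stays moved. The work goes in short steps, Python scripts to look and compute and a shell command to move; the robot and the scene stay as the last step left them, time stands still between calls to the robot, and variables do not carry over. Pictures are saved under pics/ and viewed, at most 14 in all, crops included, and the job is handed in when it is done.

```bash
mkdir -p pics
python3 - <<'E'
from cell import *
import cv2
s=get_state()
print({k:s[k] for k in s if k!='tau'})
for n in ("side","top","wrist"):
    d=get_image(n); cv2.imwrite(f"pics/{n}0.png",d["frame"])
    print(n,d["fovy"],d["cx"],d["cy"],d["R"],d["t"])
E
```

```text
{'t': 0.0, 'q': array([-1.437482  ,  0.42671054,  0.0738629 ,  1.60657661, -0.03408631,
        1.11078862, -0.06712136]), 'qvel': array([ 0.00157893, -0.00015883,  0.00139212, -0.00063431,  0.00051074,
       -0.00120669, -0.00123908]), 'tool_pos': array([0.1882861 , 0.64776161, 0.19530371]), 'tool_rot': array([-4.42843687e-01, -3.11015586e+00,  1.91909275e-03]), 'wrist_force': array([-0.55441203,  1.26442218, -0.87000584]), 'ft_torque': array([-0.00021175, -0.04927092, -0.0137815 ]), 'gripper_force': 0.0, 'width': 0.09377304462825144}
side 48.306898282578615 277.28418492898925 212.7941770963763 [[ 0.95352799 -0.3012066   0.00767797]
 [-0.18797049 -0.6145862  -0.7661272 ]
 [ 0.23548135  0.7290805  -0.6426431 ]] [-0.5889597   0.0539648   1.52945692]
top 45.340426535344974 276.9883447289992 214.10708850135265 [[-0.00636748 -0.99992121 -0.01081797]
 [-0.99269303  0.00762432 -0.12042598]
 [ 0.12049897  0.00997211 -0.99266336]] [-0.12645449  0.56725458  1.62579635]
wrist 64.96255973941265 278.16870532003315 206.97763491003874 [[ 0.27925312  0.96021702 -0.00098823]
 [ 0.9248937  -0.26870342  0.26901694]
 [ 0.2580491  -0.07603783 -0.96313494]] [-0.67412888 -0.02938595  0.39071729]
```

View pics/side0.png

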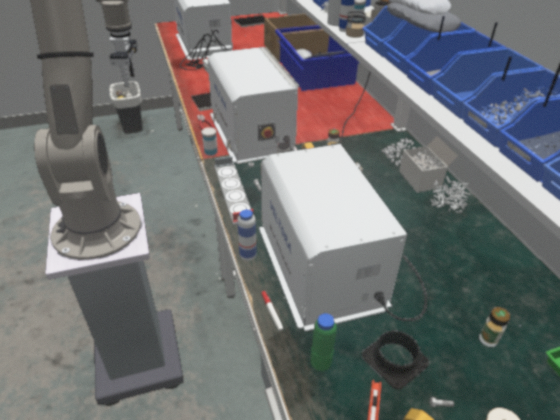

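View pics/top0.png

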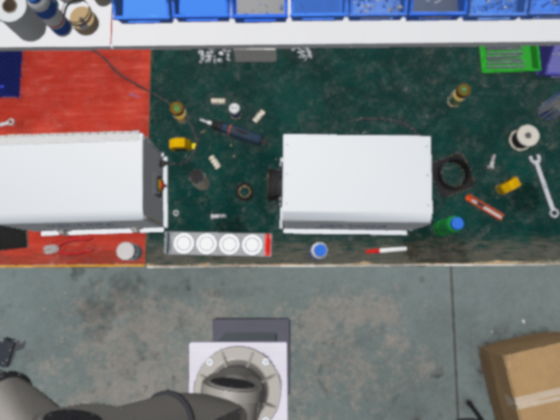

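Side view: the red plate (~237,215), cleaner can (247,235), sealant can (209,140), green decoy (323,343). Top view: marks (183–252,243), red plate (268,244) at the −y end, sealant can (128,251), cleaner can (319,250), green can (450,226). Tape and tin should be in the gap, so I'll zoom in there.

```bash
cat > h.py <<'E'
from cell import *
import numpy as np, cv2
def proj(d,X):
    f=d["frame"].shape[0]/2/np.tan(np.radians(d["fovy"])/2)
    c=np.asarray(d["R"])@np.asarray(X,float)+d["t"]; return np.array([d["cx"]+f*c[0]/c[2],d["cy"]+f*c[1]/c[2]])
def ray(d,u,v):
    f=d["frame"].shape[0]/2/np.tan(np.radians(d["fovy"])/2); R=np.asarray(d["R"])
    g=R.T@np.array([(u-d["cx"])/f,(v-d["cy"])/f,1]); return -R.T@d["t"], g/np.linalg.norm(g)
def onz(d,u,v,z):
    o,g=ray(d,u,v); return o+g*(z-o[2])/g[2]
def tri(*obs):
    A=np.zeros((3,3));b=np.zeros(3);L=[]
    for d,u,v in obs:
        o,g=ray(d,u,v);P=np.eye(3)-np.outer(g,g);A+=P;b+=P@o;L.append((o,P))
    X=np.linalg.solve(A,b); return X,[np.linalg.norm(P@(X-o)) for o,P in L]
E
python3 - <<'E'
from h import *
np.set_printoptions(precision=3,suppress=True)
t=get_image("top");s=get_image("side")
a=cv2.resize(t["frame"][85:270,100:340],None,fx=3.2,fy=3.2,interpolation=cv2.INTER_CUBIC)
cv2.imwrite("pics/topc.png",a[:600,:800])
b=cv2.resize(s["frame"][100:270,190:370],None,fx=3.5,fy=3.5,interpolation=cv2.INTER_CUBIC)
cv2.imwrite("pics/sidec.png",b[:600,:800])
for u in (183.5,206,229,252): print(onz(t,u,243.5,.01))
print("red",onz(t,268.5,244,.042))
for n,u,v,z in (("seal",128,251,.098),("clean",319.5,250,.171),("tape?",245,191,.019),("dark",199,180,.1),("amber",178,104,.128)): print(n,onz(t,u,v,z), proj(s,onz(t,u,v,z)))
E
```

```text
[0.473 0.182 0.01 ]
[0.472 0.107 0.01 ]
[0.472 0.03  0.01 ]
[ 0.471 -0.046  0.01 ]
red [ 0.467 -0.102  0.042]
seal [0.445 0.34  0.098] [208.743 132.096]
clean [ 0.44  -0.259  0.171] [245.747 212.466]
tape? [ 0.647 -0.024  0.019] [287.251 193.609]
dark [0.67  0.118 0.1  ] [281.486 152.243]
amber [0.913 0.183 0.128] [336.471 127.16 ]
```

View pics/topc.png

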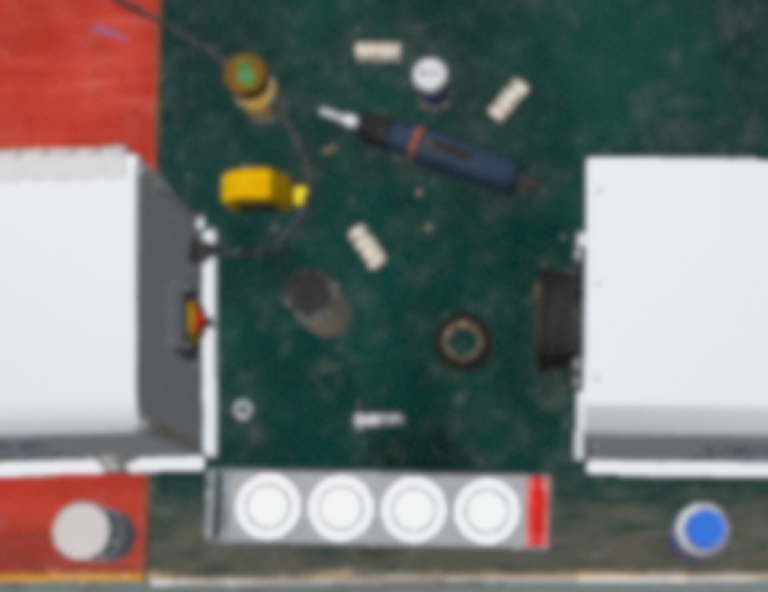

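View pics/sidec.png

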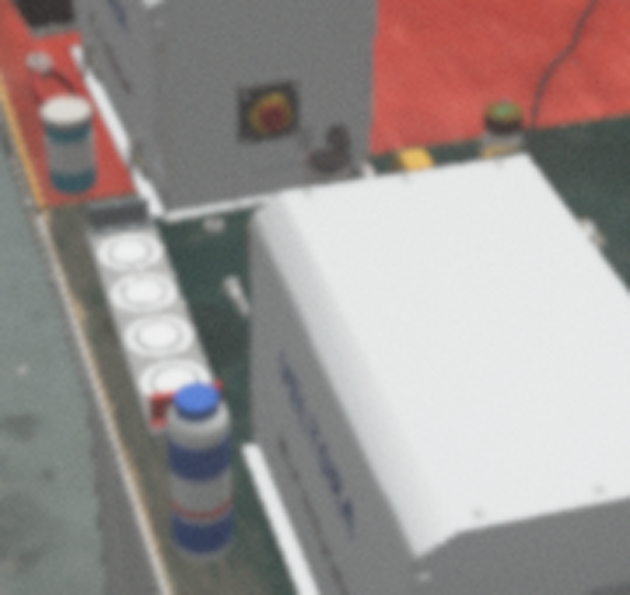

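Choices: tape roll (245,191) top view (the black ring at 453,174 is too big and far right of the housing); grease tin (198,176), cream body and black lid (not the green-lidded jar at 178,110 or the jar at 460,95); sealant (128,251); blue cleaner (319,250), not the green one (450,226). Red is by mark_4, so: cleaner→4, grease→3, sealant→2, tape→1. First raise and yaw so the fingers close along world x.

```bash
python3 -m inch '[[[0,0,-1],[0,0,9.2],1],[[0,0,-1],[0,0,9.2],1],[[0,0,-1],[0,0,9.2],1],[[0,0,-1],[0,0,9.2],1],[[0,0,-1],[0,0,9.2],1],[[0,0,-1],[0,0,9.2],1],[[0,0,-1],[0,0,9.2],1],[[0,0,-1],[0,0,9.2],1]]'
cat >> h.py <<'E'
from scipy.spatial.transform import Rotation as Ro
np.set_printoptions(precision=3,suppress=True)
def st():
    s=get_state();R=Ro.from_rotvec(s["tool_rot"]).as_matrix()
    print("t",round(s["t"],2),"p",s["tool_pos"],"x",R[:,0],"y",R[:,1],"z",R[:,2],"q",s["q"],"w",round(s["width"],4),"F",s["wrist_force"],"g",round(s["gripper_force"],1));return s,R
def go(X,zdir=(0,0,-1),ydir=None):
    "rows needed: total turn (deg, tool axes), then total shift in tool axes after the turn, 25 mm units"
    s,R=st()
    y=np.array(ydir if ydir is not None else R[:,1],float);z=np.array(zdir,float);z/=np.linalg.norm(z)
    y-=z*(y@z);y/=np.linalg.norm(y);T=np.c_[np.cross(y,z),y,z]
    print("turn",np.degrees(Ro.from_matrix(R.T@T).as_rotvec()),"shift after",T.T@(np.array(X)-s["tool_pos"])/.025)
E
python3 -c "
from h import *
go([.5,.2,.4],ydir=(1,0,0))"
```

```text
t: 1.25
tool_pos: [0.1883, 0.648, 0.3967]
tool_rot: [2.223, 2.219, -0.0]
wrist_force: [-0.1, -0.3, 0.3]
width: 0.094
gripper_force: 0.0
t 1.25 p [0.188 0.648 0.397] x [ 0.002  1.    -0.   ] y [ 1.    -0.002 -0.   ] z [-0. -0. -1.] q [-1.619  0.337  0.334  1.332 -0.109  1.491 -1.296] w 0.094 F [-0.124 -0.261  0.337] g 0.0
turn [-0.009  0.013 -0.103] shift after [-17.922  12.469  -0.133]
```

```bash
python3 -m inch '[[[-1,0.7,0],[0,0,0],1],[[-1,0.7,0],[0,0,0],1],[[-1,0.7,0],[0,0,0],1],[[-1,0.7,0],[0,0,0],1],[[-1,0.7,0],[0,0,0],1],[[-1,0.7,0],[0,0,0],1],[[-1,0.7,0],[0,0,0],1],[[-1,0.7,0],[0,0,0],1]]' && python3 -m inch '[[[-1,0.7,0],[0,0,0],1],[[-1,0.7,0],[0,0,0],1],[[-1,0.7,0],[0,0,0],1],[[-1,0.7,0],[0,0,0],1],[[-1,0.7,0],[0,0,0],1],[[-1,0.7,0],[0,0,0],1],[[-1,0.7,0],[0,0,0],1],[[-1,0.7,0],[0,0,0],1]]' && python3 -m inch '[[[-1,0,0],[0,0,0],1],[[-1,0,0],[0,0,0],1],[[-1,0,0],[0,0,0],1],[[-0.5,0,0],[0,0,0],1],[[0,0,0],[0,0,0],1]]'
python3 -c "
from h import *
st();d=get_image('wrist');cv2.imwrite('pics/w1.png',d['frame']);print(-np.array(d['R']).T@d['t'],d['R'])
import pickle;pickle.dump(d,open('w1.pkl','wb'))
for X in ([.67,.118,.128],[.647,-.024,.019]):print(proj(d,X))"
```

```text
t: 2.25
tool_pos: [0.33, 0.447, 0.396]
tool_rot: [-2.218, -2.225, -0.0]
wrist_force: [-0.1, 0.5, 0.3]
width: 0.0935
gripper_force: 0.0
t: 3.25
tool_pos: [0.4703, 0.2474, 0.396]
tool_rot: [-2.218, -2.225, -0.0]
wrist_force: [-0.2, 0.2, -0.9]
width: 0.0943
gripper_force: 0.0
t: 3.88
tool_pos: [0.4699, 0.1611, 0.3962]
tool_rot: [-2.218, -2.224, -0.001]
wrist_force: [0.1, 1.5, 0.4]
width: 0.0939
gripper_force: 0.0
t 3.88 p [0.47  0.161 0.396] x [-0.003  1.     0.001] y [1.    0.003 0.   ] z [ 0.     0.001 -1.   ] q [-1.135 -0.033  0.668  1.732  0.02   1.435 -0.467] w 0.0939 F [0.07  1.503 0.372] g 0.0
[0.471 0.238 0.585] [[ 1.     0.003  0.001]
 [ 0.002 -0.964  0.268]
 [ 0.001 -0.268 -0.964]]
[416.653 202.975]
[371.903 261.59 ]
```

View pics/w1.png

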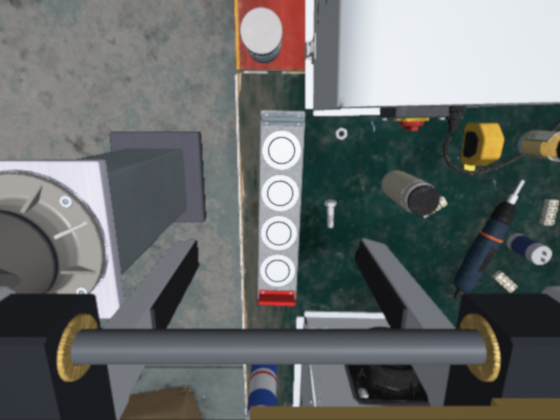

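Wrist view: marks at (281,150),(280,193),(279,233),(277,270), red plate (277,298), tin lid (425,197), sealant (262,33). The tape is hidden by a finger, so I'll move over the gap.

```bash
python3 -m inch '[[[-0.55,0.95,0],[0,0,0],1],[[-0.55,0.95,0],[0,0,0],1],[[-0.55,0.95,0],[0,0,0],1],[[-0.55,0.95,0],[0,0,0],1],[[-0.55,0.95,0],[0,0,0],1],[[-0.55,0.95,0],[0,0,0],1],[[-0.55,0.95,0],[0,0,0],1],[[0,0,0],[0,0,0],1]]'
cat > m.py <<'E'
from h import *
import pickle
w1=pickle.load(open('w1.pkl','rb'));w2=get_image('wrist');t=get_image('top');cv2.imwrite('pics/w2.png',w2['frame'])
pickle.dump(w2,open('w2.pkl','wb'))
t['frame']=cv2.imread('pics/top0.png')
def blobs(d,fn,x0,y0,x1,y1,amin):
    im=d['frame'][y0:y1,x0:x1];m=fn(im.astype(int)).astype(np.uint8)
    m=cv2.morphologyEx(m,cv2.MORPH_CLOSE,np.ones((3,3),np.uint8))
    o=[]
    for c in cv2.findContours(m,cv2.RETR_EXTERNAL,cv2.CHAIN_APPROX_NONE)[0]:
        if cv2.contourArea(c)>amin and len(c)>5:
            e=cv2.fitEllipse(c);o.append((round(e[0][0]+x0,1),round(e[0][1]+y0,1),round(e[1][0],1),round(e[1][1],1)))
    return sorted(o)
wh=lambda i:i.min(2)>205
dk=lambda i:i.max(2)<62
print('top marks',blobs(t,wh,170,225,266,258,60))
print('w1 marks',blobs(w1,wh,262,125,300,289,200))
print('w2 marks',blobs(w2,wh,0,60,250,300,150))
print('w1 lid',blobs(w1,dk,375,165,445,222,60));print('w2 lid',blobs(w2,dk,150,60,400,230,60))
print('top lid',blobs(t,dk,185,165,212,192,20)); print('top tape',blobs(t,dk,232,180,258,205,20))
for X in ([.67,.118,.128],[.647,-.024,.019]):print(proj(w2,X))
E
python3 m.py
```

```text
t: 4.92
tool_pos: [0.6376, 0.0659, 0.3947]
tool_rot: [2.218, 2.224, -0.004]
wrist_force: [-0.0, 0.6, 0.1]
width: 0.0937
gripper_force: 0.0
top marks [(216.9, 243.5, 20.1, 97.3)]
w1 marks [(277.5, 270.1, 30.9, 33.1), (278.5, 232.6, 33.3, 34.7), (279.8, 192.6, 35.2, 36.8), (280.9, 149.7, 37.9, 38.0)]
w2 marks [(8.9, 234.6, 24.0, 150.7), (179.8, 90.3, 39.5, 43.6), (182.0, 137.5, 37.7, 40.5), (184.0, 181.3, 35.8, 38.6), (185.9, 222.1, 33.6, 36.8)]
w1 lid [(409.1, 193.1, 61.7, 75.6)]
w2 lid [(296.8, 146.6, 186.2, 208.5)]
top lid [(193.4, 171.8, 14.8, 19.2)]
top tape [(244.3, 192.1, 27.3, 30.0)]
[301.388 134.269]
[282.661 212.097]
```

View pics/w2.png

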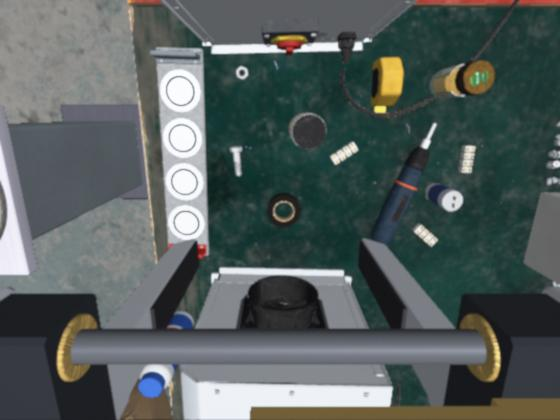

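Tape clear at (284,210), tin lid (308,131) between housings; marks (180–186, 90–222).

```bash
cat > m2.py <<'E'
import io,contextlib
with contextlib.redirect_stdout(io.StringIO()):
    from m import *
w1=pickle.load(open('w1.pkl','rb'))
m1=[(280.9,149.7),(279.8,192.6),(278.5,232.6),(277.5,270.1)];m2=[(179.8,90.3),(182,137.5),(184,181.3),(185.9,222.1)]
for a,b,c in zip(m1,m2,[(183.5,243.5),(206,243.5),(229,243.5),(252,243.5)]):
    print('mark',*tri((w1,*a),(w2,*b)),onz(w2,*b,.01),onz(w1,*a,.01),onz(t,*c,.01))
gr=lambda i:(i.max(2)-i.min(2)<14)&(i.max(2)<110)
print('w2 lid',blobs(w2,gr,280,105,335,155,100),'tape',blobs(w2,gr,255,185,312,235,100))
print('w1 lid',blobs(w1,gr,400,170,445,220,100))
print('top lid',blobs(t,gr,185,165,207,187,30),'tape',blobs(t,gr,232,180,258,205,30))
print(tri((w2,308,131),(w1,425,197)),tri((w2,308,131),(t,198,176)),tri((w2,284,210),(t,244.7,191.8)))
E
python3 m2.py
```

```text
mark [0.476 0.182 0.014] [np.float64(0.0003872457428277141), np.float64(0.00038724574282780587)] [0.476 0.183 0.01 ] [0.476 0.181 0.01 ] [0.473 0.182 0.01 ]
mark [0.475 0.107 0.014] [np.float64(0.00019368132772226381), np.float64(0.00019368132772226802)] [0.474 0.107 0.01 ] [0.475 0.105 0.01 ] [0.472 0.107 0.01 ]
mark [0.473 0.031 0.014] [np.float64(0.0001374620710291226), np.float64(0.00013746207102911868)] [0.471 0.031 0.01 ] [0.473 0.03  0.01 ] [0.472 0.03  0.01 ]
mark [ 0.471 -0.043  0.015] [np.float64(9.57562488877052e-05), np.float64(9.57562488876505e-05)] [ 0.469 -0.045  0.01 ] [ 0.471 -0.046  0.01 ] [ 0.471 -0.046  0.01 ]
w2 lid [(307.9, 131.0, 36.5, 37.9)] tape [(283.9, 210.4, 32.9, 33.5)]
w1 lid [(417.8, 195.0, 35.6, 51.1)]
top lid [(197.7, 177.9, 15.9, 20.1)] tape [(244.2, 191.4, 17.1, 17.6)]
(array([0.679, 0.126, 0.131]), [np.float64(0.0021659684067215465), np.float64(0.0021659684067214793)]) (array([0.682, 0.122, 0.101]), [np.float64(0.0015836766198667816), np.float64(0.0015836766198665663)]) (array([ 0.648, -0.022,  0.006]), [np.float64(0.0012334819096931355), np.float64(0.0012334819096930256)])
```

```bash
python3 -c "
import cell;print([n for n in dir(cell) if n[0]!='_'], getattr(cell,'finger_overhang',None))"
python3 -m inch '[[[-0.45,0.05,1],[0,0,0],1],[[-0.45,0.05,1],[0,0,0],1],[[-0.45,0.05,1],[0,0,0],1],[[-0.45,0.05,1],[0,0,0],1],[[-0.45,0.05,1],[0,0,0],1],[[-0.45,0.05,1],[0,0,0],1],[[-0.45,0.05,1],[0,0,0],1],[[-0.45,0.05,1],[0,0,0],1]]' && python3 -m inch '[[[0,0,1],[0,0,0],1],[[0,0,1],[0,0,0],1],[[0,0,0.8],[0,0,0],1],[[0,0,0],[0,0,0],1]]'
cat > look.py <<'E'
from h import *
import sys
s,R=st();d=get_image('wrist');cv2.imwrite(f'pics/{sys.argv[1]}.png',d['frame'])
print('TCP px',proj(d,s['tool_pos']),'below',proj(d,[*s['tool_pos'][:2],.019]))
E
python3 look.py w3
```

```text
['MotionError', 'finger_overhang', 'get_image', 'get_state', 'sign_off'] 0.017
t: 6.12
tool_pos: [0.6467, -0.0231, 0.1956]
tool_rot: [-2.216, -2.227, -0.001]
wrist_force: [-0.5, 0.3, 0.6]
width: 0.0942
gripper_force: 0.0
t: 6.62
tool_pos: [0.6461, -0.0234, 0.125]
tool_rot: [-2.216, -2.225, 0.002]
wrist_force: [0.5, -0.4, 0.3]
width: 0.0937
gripper_force: 0.0
t 6.62 p [ 0.646 -0.023  0.125] x [-0.004  1.    -0.   ] y [ 1.     0.004 -0.002] z [-0.002 -0.    -1.   ] q [-0.579  0.543  0.718  1.767 -0.418  0.991  0.306] w 0.0937 F [ 0.512 -0.374  0.258] g 0.0
TCP px [275.802 246.321] below [276.746 202.262]
```

View pics/w3.png

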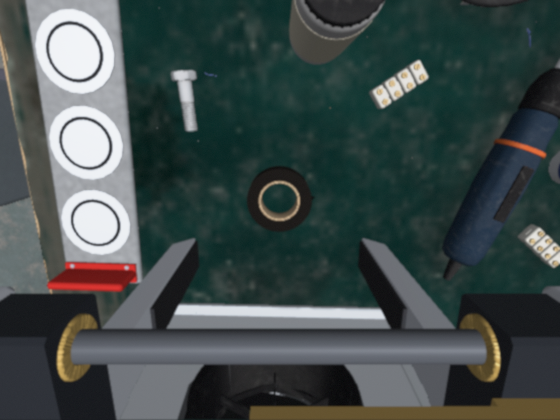

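Tape ring at (279,199), 2–3 mm off the point below the TCP; descend with that correction and close.

```bash
python3 -m inch '[[[0.1,0.07,1],[0,0,0],1],[[0,0,1],[0,0,0],1],[[0,0,1],[0,0,0],1],[[0,0,0.8],[0,0,0],1],[[0,0,0.38],[0,0,0],1],[[0,0,0],[0,0,0],1]]' && python3 -m inch '[[[0,0,0],[0,0,0],0],[[0,0,0],[0,0,0],0],[[0,0,0],[0,0,0],0],[[0,0,0],[0,0,0],0],[[0,0,0],[0,0,0],0]]'
```

```text
t: 7.42
tool_pos: [0.6487, -0.0216, 0.0215]
tool_rot: [-2.218, -2.225, 0.0]
wrist_force: [0.3, -0.8, 0.6]
width: 0.0941
gripper_force: 0.0
t: 8.05
tool_pos: [0.6486, -0.0215, 0.0215]
tool_rot: [2.218, 2.225, 0.0]
wrist_force: [0.2, 0.4, -0.2]
width: 0.0474
gripper_force: 0.0
```

```bash
python3 look.py w4
```

```text
t 8.05 p [ 0.649 -0.022  0.022] x [-0.003  1.    -0.   ] y [1.    0.003 0.   ] z [ 0. -0. -1.] q [-0.514  0.667  0.627  1.823 -0.519  0.821  0.378] w 0.0474 F [ 0.201  0.364 -0.246] g 0.0
TCP px [275.874 246.298] below [275.899 244.735]
```

View pics/w4.png

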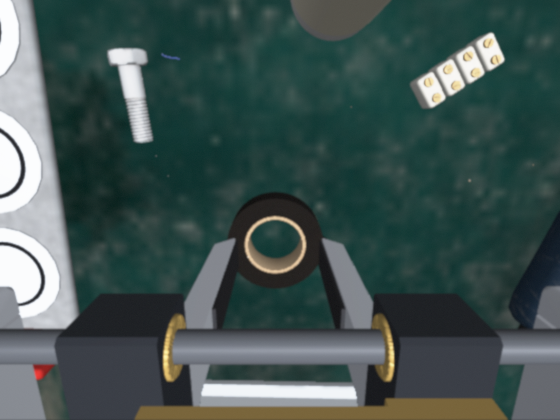

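```bash
python3 -m inch '[[[0,0,0],[0,0,0],0],[[0,0,0],[0,0,0],0],[[0,0,0],[0,0,0],0],[[0,0,0],[0,0,0],0]]'
```

```text
t: 8.6
tool_pos: [0.6486, -0.0216, 0.0215]
tool_rot: [2.218, 2.225, -0.0]
wrist_force: [-0.5, -0.2, -0.2]
width: 0.0035
gripper_force: 0.0
```

```bash
python3 look.py w5
```

```text
t 8.6 p [ 0.649 -0.022  0.021] x [-0.003  1.    -0.   ] y [ 1.     0.003 -0.   ] z [-0. -0. -1.] q [-0.514  0.667  0.627  1.823 -0.519  0.821  0.378] w 0.0035 F [-0.464 -0.249 -0.163] g 0.0
TCP px [275.881 246.332] below [275.906 244.8  ]
```

View pics/w5.png

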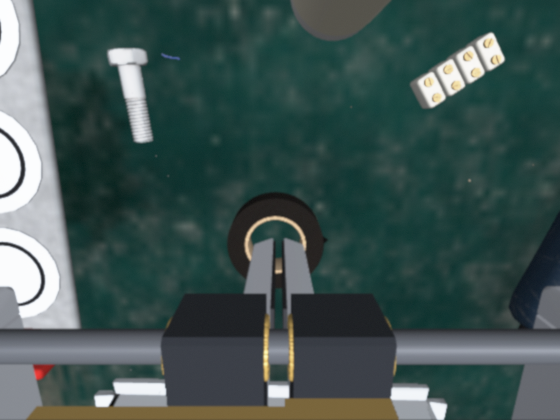

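```bash
cat > m3.py <<'E'
from h import *
import pickle
w2=pickle.load(open('w2.pkl','rb'));w5=get_image('wrist')
for y in (-.0135,-.0215,-.0295):
  for z in (.0045,.0215,.035): print(y,z,proj(w5,[.6486,y,z]))
def el(im,x0,y0,x1,y1):
    i=im[y0:y1,x0:x1].astype(int);m=((i.max(2)-i.min(2)<16)&(i.max(2)<75)).astype(np.uint8)
    c=max(cv2.findContours(m,cv2.RETR_EXTERNAL,cv2.CHAIN_APPROX_NONE)[0],key=cv2.contourArea);e=cv2.fitEllipse(c);return e[0][0]+x0,e[0][1]+y0,e[1]
a=el(w2['frame'],255,185,312,235);im4=cv2.imread('pics/w4.png');b=el(im4,215,180,340,240);print(a,b)
im3=cv2.imread('pics/w3.png');print(el(im3,235,155,325,240))
for v in (240,245,): print(tri((w2,284,210.4),(w5,275.5,v)))
E
python3 m3.py
```

```text
-0.0135 0.0045 [276.007 224.924]
-0.0135 0.0215 [275.844 233.927]
-0.0135 0.035 [275.695 242.199]
-0.0215 0.0045 [275.99  236.387]
-0.0215 0.0215 [275.827 246.222]
-0.0215 0.035 [275.678 255.247]
-0.0295 0.0045 [275.973 247.626]
-0.0295 0.0215 [275.811 258.259]
-0.0295 0.035 [275.662 268.001]
(283.876220703125, 210.39953994750977, (33.24200439453125, 33.55432891845703)) (275.13536834716797, 224.60929107666016, (61.865211486816406, 85.72514343261719))
(278.9695053100586, 198.65745544433594, (64.70558166503906, 65.34661865234375))
(array([ 0.648, -0.023,  0.008]), [np.float64(0.00018607879259481056), np.float64(0.00018607879259482078)])
(array([ 0.648, -0.014,  0.037]), [np.float64(0.00019356749573565905), np.float64(0.00019356749573563102)])
```

The fingers passed over the roll (tips show at row ~240, i.e. higher than the stated overhang suggests). Open and feel downward in small steps.

```bash
python3 -m inch '[[[0,0,0],[0,0,0],1],[[0,0,0],[0,0,0],1],[[0,0,0],[0,0,0],1],[[0,0,0],[0,0,0],1],[[0,0,0],[0,0,0],1],[[0,0,0],[0,0,0],1],[[0,0,0],[0,0,0],1],[[0,0,0],[0,0,0],1]]' ; for i in 1; do python3 -m inch '[[[0,0,0.15],[0,0,0],1],[[0,0,0],[0,0,0],1]]'; done; python3 -c "
from h import *
st()"
```

```text
t: 9.7
tool_pos: [0.6486, -0.0216, 0.0215]
tool_rot: [-2.218, -2.225, 0.0]
wrist_force: [0.1, -0.4, 1.4]
width: 0.0771
gripper_force: 0.0
t: 9.95
tool_pos: [0.6484, -0.0215, 0.0173]
tool_rot: [-2.217, -2.225, 0.001]
wrist_force: [0.4, -0.1, 0.3]
width: 0.0936
gripper_force: 0.0
t 9.95 p [ 0.648 -0.022  0.017] x [-0.003  1.    -0.   ] y [ 1.     0.003 -0.001] z [-0.001 -0.    -1.   ] q [-0.511  0.672  0.623  1.825 -0.523  0.815  0.381] w 0.0936 F [ 0.353 -0.106  0.274] g 0.0
```

```bash
python3 -m inch '[[[0,0,0.12],[0,0,0],1],[[0,0,0],[0,0,0],1]]'
```

```text
t: 10.2
tool_pos: [0.6484, -0.0216, 0.0144]
tool_rot: [-2.218, -2.225, 0.001]
wrist_force: [-0.1, 0.4, -0.1]
width: 0.094
gripper_force: 0.0
```

```bash
python3 -m inch '[[[0,0,0.12],[0,0,0],1],[[0,0,0],[0,0,0],1]]'
```

```text
t: 10.45
tool_pos: [0.6485, -0.0215, 0.0115]
tool_rot: [-2.218, -2.225, 0.0]
wrist_force: [0.4, 0.0, -0.4]
width: 0.0939
gripper_force: 0.0
```

```bash
python3 -m inch '[[[0,0,0.12],[0,0,0],1],[[0,0,0],[0,0,0],1]]'
```

```text
t: 10.7
tool_pos: [0.6485, -0.0215, 0.0085]
tool_rot: [-2.217, -2.225, 0.0]
wrist_force: [-0.0, -0.3, 0.7]
width: 0.0937
gripper_force: 0.0
```

```bash
python3 -m inch '[[[0,0,0.12],[0,0,0],1],[[0,0,0],[0,0,0],1]]'
```

```text
t: 10.95
tool_pos: [0.6485, -0.0215, 0.0055]
tool_rot: [-2.217, -2.225, 0.0]
wrist_force: [-0.3, 0.0, -0.2]
width: 0.0939
gripper_force: 0.0
```

```bash
python3 -m inch '[[[0,0,0.12],[0,0,0],1],[[0,0,0],[0,0,0],1]]'
```

```text
t: 11.2
tool_pos: [0.6485, -0.0215, 0.0025]
tool_rot: [-2.217, -2.225, 0.0]
wrist_force: [-0.1, -0.2, -0.0]
width: 0.0938
gripper_force: 0.0
```

```bash
python3 -m inch '[[[0,0,0.12],[0,0,0],1],[[0,0,0],[0,0,0],1]]'
```

```text
t: 11.45
tool_pos: [0.6485, -0.0216, -0.0005]
tool_rot: [-2.218, -2.225, 0.001]
wrist_force: [0.1, 0.5, 0.1]
width: 0.0939
gripper_force: 0.0
```

```bash
python3 -m inch '[[[0,0,0.12],[0,0,0],1],[[0,0,0],[0,0,0],1]]'; python3 look.py w6
```

```text
t: 11.7
tool_pos: [0.6485, -0.0215, -0.0035]
tool_rot: [-2.217, -2.225, 0.001]
wrist_force: [0.0, 0.9, 0.1]
width: 0.0938
gripper_force: 0.0
t 11.7 p [ 0.648 -0.022 -0.004] x [-0.003  1.    -0.   ] y [ 1.     0.003 -0.   ] z [-0. -0. -1.] q [-0.496  0.699  0.602  1.831 -0.543  0.782  0.396] w 0.0938 F [0.023 0.875 0.108] g 0.0
TCP px [275.846 246.256] below [275.574 262.053]
```

```bash
python3 -m inch '[[[0,0,0.12],[0,0,0],1],[[0,0,0],[0,0,0],1]]'
```

```text
t: 12.0
tool_pos: [0.6485, -0.0215, -0.0065]
tool_rot: [-2.217, -2.225, 0.0]
wrist_force: [0.2, 0.5, -0.6]
width: 0.0939
gripper_force: 0.0
```

View pics/w6.png

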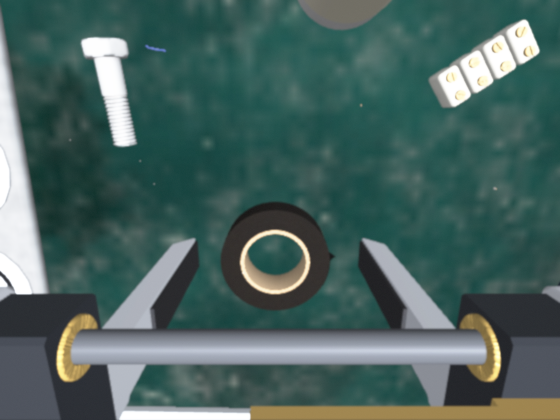

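Finger gap 162 px for 94 mm puts the tips ~3 mm above the bench now, i.e. the real tips are ~9 mm behind the reported TCP. Close.

```bash
python3 -m inch '[[[0,0,0],[0,0,0],0],[[0,0,0],[0,0,0],0],[[0,0,0],[0,0,0],0],[[0,0,0],[0,0,0],0],[[0,0,0],[0,0,0],0],[[0,0,0],[0,0,0],0]]'
```

```text
t: 12.75
tool_pos: [0.6486, -0.0216, -0.0062]
tool_rot: [2.218, 2.225, -0.0]
wrist_force: [-0.6, 0.1, 0.9]
width: 0.0591
gripper_force: 30.0
```

```bash
python3 -m inch '[[[0,0,-1],[0,0,0],0],[[0,0,-1],[0,0,0],0],[[0,0,-1],[0,0,0],0],[[0,0,-1],[0,0,0],0],[[0,0,-0.5],[0,0,0],0]]'
python3 - <<'E'
from h import *
import pickle
w2=pickle.load(open('w2.pkl','rb'));w1=pickle.load(open('w1.pkl','rb'))
t=get_image('top')
print('flange',onz(w2,290,52,.0),onz(w1,345,114,.0),onz(t,167,170,0))
for z in (.05,.1,.2,.28): print(z,onz(w2,225,43,z),onz(t,143.5,200,z),onz(t,162,200,z))
E
```

```text
t: 13.38
tool_pos: [0.6491, -0.0216, 0.1074]
tool_rot: [2.217, 2.225, 0.002]
wrist_force: [0.5, 1.0, -1.1]
width: 0.0598
gripper_force: 30.0
flange [0.656 0.243 0.   ] [0.585 0.241 0.   ] [0.725 0.244 0.   ]
0.05 [0.559 0.246 0.05 ] [0.614 0.308 0.05 ] [0.614 0.247 0.05 ]
0.1 [0.566 0.237 0.1  ] [0.607 0.294 0.1  ] [0.606 0.235 0.1  ]
0.2 [0.581 0.218 0.2  ] [0.592 0.266 0.2  ] [0.591 0.211 0.2  ]
0.28 [0.593 0.202 0.28 ] [0.579 0.244 0.28 ] [0.579 0.192 0.28 ]
```

Face of the housing is at y≈0.243, so there's 2 cm of room at mark_1. Carry the roll there.

```bash
python3 -m inch '[[[1,-0.87,0],[0,0,0],0],[[1,-0.87,0],[0,0,0],0],[[1,-0.87,0],[0,0,0],0],[[1,-0.87,0],[0,0,0],0],[[1,-0.87,0],[0,0,0],0],[[1,-0.87,0],[0,0,0],0],[[1,-0.87,0],[0,0,0],0],[[1,-0.87,0],[0,0,0],0]]'; python3 -m inch '[[[0,0,1],[0,0,0],0],[[0,0,1],[0,0,0],0],[[0,0,1],[0,0,0],0],[[0,0,0.4],[0,0,0],0],[[0,0,0],[0,0,0],0]]'; python3 -c "
from h import *
go([.474,.182,.0045],ydir=(1,0,0))
d=get_image('wrist');cv2.imwrite('pics/w7.png',d['frame']);print(proj(d,[.474,.182,.01]))"
```

```text
t: 14.42
tool_pos: [0.4728, 0.1785, 0.1056]
tool_rot: [-2.218, -2.225, 0.001]
wrist_force: [-0.8, 0.9, -0.4]
width: 0.0589
gripper_force: 30.0
t: 15.05
tool_pos: [0.4737, 0.1774, 0.0208]
tool_rot: [2.218, 2.225, -0.002]
wrist_force: [0.2, 0.2, -0.8]
width: 0.0593
gripper_force: 30.0
t 15.05 p [0.474 0.177 0.021] x [-0.003  1.    -0.001] y [ 1.     0.003 -0.001] z [-0.001 -0.001 -1.   ] q [-1.01   0.476  0.65   2.151 -0.471  0.657 -0.029] w 0.0593 F [ 0.235  0.165 -0.791] g 30.0
turn [-0.053  0.055  0.17 ] shift after [0.184 0.013 0.654]
[276.479 233.115]
```

View pics/w7.png

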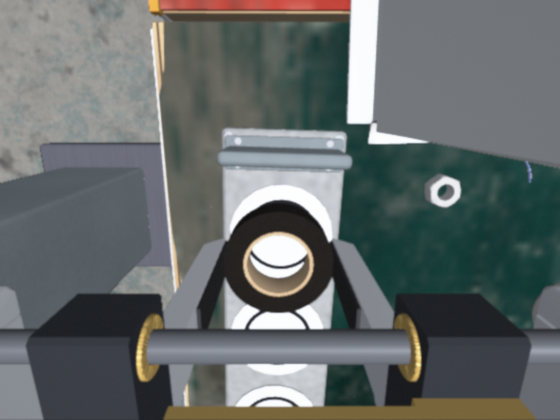

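Roll held level over mark_1; disc centre col ≈281 vs roll 278, upper disc edge row 185 → y≈0.18. Small correction, lower, release.

```bash
python3 -m inch '[[[0.15,0.08,0.3],[0,0,0],0],[[0,0,0.34],[0,0,0],0],[[0,0,0],[0,0,0],0]]'; python3 -m inch '[[[0,0,0],[0,0,0],1],[[0,0,0],[0,0,0],1],[[0,0,0],[0,0,0],1],[[0,0,0],[0,0,0],1],[[0,0,-1],[0,0,0],1],[[0,0,-1],[0,0,0],1],[[0,0,-1],[0,0,0],1],[[0,0,-1],[0,0,0],1]]'; python3 -m inch '[[[0,0,-1],[0,0,0],1],[[0,0,-1],[0,0,0],1],[[0,0,-1],[0,0,0],1],[[0,0,0],[0,0,0],1]]';python3 - <<'E'
from h import *
s,R=st();d=get_image('wrist');cv2.imwrite('pics/w8.png',d['frame'])
def big(m):
    c=max(cv2.findContours(m.astype(np.uint8),cv2.RETR_EXTERNAL,cv2.CHAIN_APPROX_NONE)[0],key=cv2.contourArea);return cv2.fitEllipse(c)
i=d['frame'].astype(int);p=proj(d,[.476,.181,.025]).astype(int)
x0,y0=p-50;sub=i[y0:y0+100,x0:x0+100]
e=big(sub.max(2)<60);print(e,onz(d,e[0][0]+x0,e[0][1]+y0,.022),[proj(d,[.476,y,.01]) for y in(.182,.1065,.0305)],x0,y0)
E
```

```text
t: 15.48
tool_pos: [0.4756, 0.1815, 0.0047]
tool_rot: [-2.217, -2.225, 0.001]
wrist_force: [0.2, -0.3, -0.5]
width: 0.0593
gripper_force: 30.0
t: 16.48
tool_pos: [0.4758, 0.1815, 0.1061]
tool_rot: [-2.218, -2.225, 0.0]
wrist_force: [0.3, 0.5, 0.5]
width: 0.0938
gripper_force: 0.0
t: 16.98
tool_pos: [0.4767, 0.1821, 0.1816]
tool_rot: [-2.217, -2.225, -0.005]
wrist_force: [-0.0, 0.1, -0.2]
width: 0.0941
gripper_force: 0.0
t 16.98 p [0.477 0.182 0.182] x [-0.004  1.     0.002] y [1.    0.004 0.002] z [ 0.002  0.002 -1.   ] q [-1.223  0.22   0.852  2.024 -0.201  0.979 -0.267] w 0.0941 F [-0.033  0.072 -0.224] g 0.0
((51.97210693359375, 50.00468063354492), (52.699867248535156, 53.67784881591797), 173.5298614501953) [0.477 0.181 0.022] [array([275.929, 187.681]), array([275.828, 250.615]), array([275.736, 307.699])] 225 141
```

View pics/w8.png

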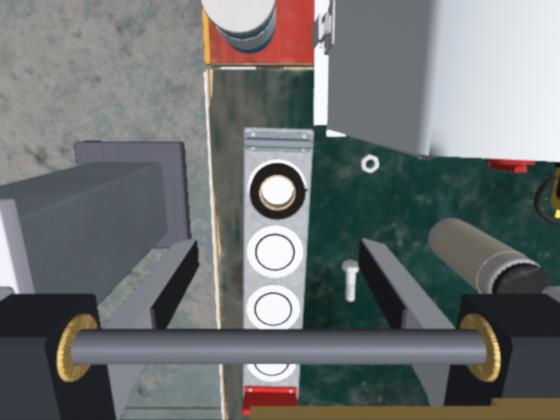

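Roll is centred on mark_1 (277,191). Next the sealant can: it stands in front of the housing, so the fingers must close along y — raise and yaw 90°.

```bash
python3 -m inch '[[[0,0,-1],[0,0,-10],1],[[0,0,-1],[0,0,-10],1],[[0,0,-1],[0,0,-10],1],[[0,0,-1],[0,0,-10],1],[[0,0,-1],[0,0,-10],1],[[0,0,-1],[0,0,-10],1],[[0,0,0],[0,0,-10],1],[[0,0,0],[0,0,-10],1]]'; python3 -m inch '[[[0,0,0],[0,0,-10],1],[[0,0,0],[0,0,0],1]]'
python3 - <<'E'
from h import *
import pickle
w1=pickle.load(open('w1.pkl','rb'));t=get_image('top');s0=get_image('side');i=cv2.imread('pics/w1.png').astype(int)[0:68,238:300]
t0=cv2.imread('pics/top0.png')
m=((i.min(2)>150)&(i.max(2)-i.min(2)<25)).astype(np.uint8)
c=max(cv2.findContours(m,0,1)[0],key=cv2.contourArea);e=cv2.fitEllipse(c);print(e)
print(onz(w1,e[0][0]+238,e[0][1],.098))
j=t0.astype(int)[235:268,112:142];m=((j.min(2)>125)&(j.max(2)-j.min(2)<30)).astype(np.uint8)
c=max(cv2.findContours(m,0,1)[0],key=cv2.contourArea);f=cv2.fitEllipse(c);print(f,onz(t,f[0][0]+112,f[0][1]+235,.098))
print(tri((w1,e[0][0]+238,e[0][1]),(t,f[0][0]+112,f[0][1]+235)),tri((w1,e[0][0]+238,e[0][1]),(s0,208.8,131)))
go([.445,.338,.3],ydir=(0,1,0))
E
```

```text
t: 18.02
tool_pos: [0.4756, 0.1817, 0.3294]
tool_rot: [-0.259, -3.13, 0.001]
wrist_force: [0.2, 0.4, -0.4]
width: 0.0938
gripper_force: 0.0
t: 18.27
tool_pos: [0.4756, 0.1816, 0.3293]
tool_rot: [0.004, -3.14, 0.001]
wrist_force: [0.2, -0.5, -0.1]
width: 0.0939
gripper_force: 0.0
((22.813663482666016, 30.244365692138672), (40.65561294555664, 45.06483840942383), 172.77481079101562)
[0.448 0.348 0.098]
((13.466732025146484, 15.736895561218262), (16.40074348449707, 17.163070678710938), 55.327903747558594) [0.446 0.348 0.098]
(array([0.447, 0.351, 0.085]), [np.float64(0.0007101218180858576), np.float64(0.000710121818085836)]) (array([0.447, 0.348, 0.098]), [np.float64(0.0006104957217159095), np.float64(0.0006104957217158721)])
t 18.38 p [0.476 0.182 0.33 ] x [-1.     0.001  0.001] y [ 0.001  1.    -0.001] z [-0.001 -0.001 -1.   ] q [-1.19   0.033  0.732  1.822 -0.023  1.296  1.117] w 0.0941 F [0.796 0.57  0.148] g 0.0
turn [-0.035 -0.042 -0.058] shift after [1.23  6.257 1.186]
```

```bash
python3 -m inch '[[[0.16,0.95,0],[0,0,0],1],[[0.16,0.95,0],[0,0,0],1],[[0.16,0.95,0],[0,0,0],1],[[0.16,0.95,0],[0,0,0],1],[[0.16,0.95,0],[0,0,0],1],[[0.16,0.95,0.8],[0,0,0],1],[[0.16,0.96,0.9],[0,0,0],1],[[0,0,1],[0,0,0],1]]'; python3 -m inch '[[[0,0,1],[0,0,0],1],[[0,0,1],[0,0,0],1],[[0,0,0],[0,0,0],1]]'
python3 - <<'E'
from h import *
s,R=st();d=get_image('wrist');cv2.imwrite('pics/w9.png',d['frame']);p=s['tool_pos'];print(proj(d,[p[0],p[1],.098]))
i=d['frame'].astype(int)[100:300,190:370];m=((i.min(2)>140)&(i.max(2)-i.min(2)<25)).astype(np.uint8)
for c in cv2.findContours(m,0,1)[0]:
    if cv2.contourArea(c)>800:
        e=cv2.fitEllipse(c);print(e[0][0]+190,e[0][1]+100,e[1],onz(d,e[0][0]+190,e[0][1]+100,.098))
E
```

```text
t: 19.38
tool_pos: [0.4465, 0.3509, 0.2616]
tool_rot: [0.009, -3.142, 0.0]
wrist_force: [0.5, -1.3, -0.2]
width: 0.0941
gripper_force: 0.0
t: 19.75
tool_pos: [0.4465, 0.3481, 0.2113]
tool_rot: [0.005, -3.14, 0.004]
wrist_force: [0.3, 0.3, 1.0]
width: 0.0936
gripper_force: 0.0
t 19.75 p [0.447 0.348 0.211] x [-1.    -0.003  0.002] y [-0.003  1.    -0.002] z [-0.002 -0.003 -1.   ] q [-1.284  0.266  0.614  1.861 -0.173  1.07   0.972] w 0.0936 F [0.315 0.284 0.952] g 0.0
[279.217 199.644]
277.45111083984375 239.4411163330078 (15.350427627563477, 205.04632568359375) [0.487 0.347 0.098]
278.3953399658203 199.34764862060547 (56.74024963378906, 58.27002716064453) [0.446 0.347 0.098]
```

View pics/w9.png

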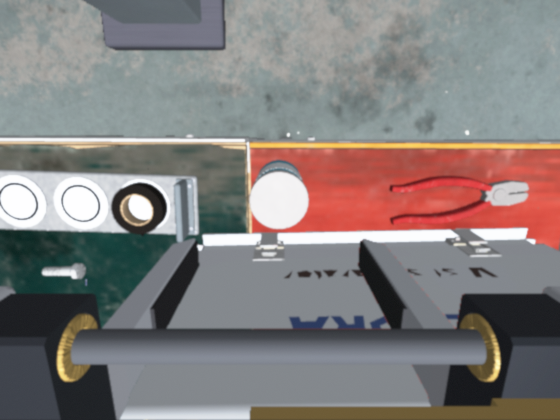

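Lid centred under the TCP (278,199). Descend, grip, lift above the housings.

```bash
python3 -m inch '[[[0,0,1],[0,0,0],1],[[0,0,1],[0,0,0],1],[[0,0,1],[0,0,0],1],[[0,0,1],[0,0,0],1],[[0,0,1],[0,0,0],1],[[0,0,1],[0,0,0],1],[[0,0,0.65],[0,0,0],1],[[0,0,0],[0,0,0],1]]'; python3 -m inch '[[[0,0,0],[0,0,0],0],[[0,0,0],[0,0,0],0],[[0,0,0],[0,0,0],0],[[0,0,0],[0,0,0],0],[[0,0,0],[0,0,0],0],[[0,0,0],[0,0,0],0]]'
```

```text
t: 20.8
tool_pos: [0.4473, 0.3481, 0.0463]
tool_rot: [0.005, -3.141, 0.001]
wrist_force: [-0.0, 0.2, -0.3]
width: 0.0941
gripper_force: 0.0
t: 21.55
tool_pos: [0.4474, 0.3481, 0.0466]
tool_rot: [0.005, -3.142, -0.0]
wrist_force: [-0.4, -0.6, 5.2]
width: 0.054
gripper_force: 30.0
```

```bash
python3 -m inch '[[[0,0,-0.7],[0,0,0],0],[[0,0,-1],[0,0,0],0],[[0,0,-1],[0,0,0],0],[[0,0,-1],[0,0,0],0],[[0,0,-1],[0,0,0],0],[[0,0,-1],[0,0,0],0],[[0,0,-1],[0,0,0],0],[[0,-0.5,0],[0,0,0],0]]'; python3 -m inch '[[[-0.1,-0.9,0],[0,0,0],0],[[-0.15,-0.9,0],[0,0,0],0],[[-0.15,-0.9,0],[0,0,0],0],[[-0.15,-0.9,0],[0,0,0],0],[[-0.15,-0.9,0],[0,0,0],0],[[-0.15,-0.9,0],[0,0,0],0],[[-0.15,-0.9,0],[0,0,0],0],[[-0.15,-0.9,0],[0,0,0],0]]'; python3 -m inch '[[[0,-0.9,0],[0,0,9],0],[[0,0,0],[0,0,9],0],[[0,0,0],[0,0,9],0],[[0,0,0],[0,0,9],0],[[0,0,0],[0,0,9],0],[[0,0,0],[0,0,9],0],[[0,0,0],[0,0,9],0],[[0,0,0],[0,0,9],0]]'; python3 -m inch '[[[0,0,0],[0,0,9],0],[[0,0,0],[0,0,9],0],[[0,0,0],[0,0,0],0]]'; python3 -c "
from h import *
go([.475,.1065,.0576],ydir=(1,0,0))"
```

```text
t: 22.55
tool_pos: [0.448, 0.3361, 0.2161]
tool_rot: [-0.006, 3.14, 0.004]
wrist_force: [0.8, 0.2, -2.8]
width: 0.0537
gripper_force: 30.0
t: 23.55
tool_pos: [0.477, 0.1541, 0.214]
tool_rot: [0.005, -3.142, 0.0]
wrist_force: [1.0, -0.2, -1.4]
width: 0.0535
gripper_force: 30.0
t: 24.55
tool_pos: [0.4769, 0.1323, 0.214]
tool_rot: [-1.849, -2.54, 0.0]
wrist_force: [-0.1, -0.7, -1.1]
width: 0.0539
gripper_force: 30.0
t: 24.92
tool_pos: [0.4769, 0.1326, 0.214]
tool_rot: [2.217, 2.226, -0.0]
wrist_force: [-0.3, 0.4, -1.1]
width: 0.0537
gripper_force: 30.0
t 24.93 p [0.477 0.133 0.214] x [-0.004  1.    -0.   ] y [1.    0.004 0.   ] z [ 0. -0. -1.] q [-1.255  0.144  0.954  2.018 -0.136  1.044 -0.233] w 0.0537 F [-0.323  0.427 -1.118] g 30.0
turn [0.    0.005 0.235] shift after [-1.044 -0.077  6.255]
```

```bash
python3 -m inch '[[[-0.55,-0.08,0],[0,0,0],0],[[-0.5,0,0.2],[0,0,0],0],[[0,0,1],[0,0,0],0],[[0,0,1],[0,0,0],0],[[0,0,1],[0,0,0],0],[[0,0,1],[0,0,0],0],[[0,0,1],[0,0,0],0],[[0,0,0],[0,0,0],0]]'; python3 -c "
from h import *
go([.475,.106,.0576],ydir=(1,0,0))"
```

```text
t: 25.92
tool_pos: [0.4739, 0.1053, 0.0828]
tool_rot: [-2.218, -2.225, 0.005]
wrist_force: [0.5, 0.9, -1.0]
width: 0.0539
gripper_force: 30.0
t 25.93 p [0.474 0.105 0.083] x [-0.003  1.    -0.002] y [ 1.     0.003 -0.002] z [-0.002 -0.002 -1.   ] q [-1.045  0.364  0.841  2.161 -0.387  0.773  0.05 ] w 0.0539 F [ 0.451  0.867 -1.03 ] g 30.0
turn [-0.136  0.114  0.185] shift after [0.029 0.042 1.009]
```

Lower the rest, release and rise, then check numerically.

```bash
python3 -m inch '[[[0.03,0.04,0.5],[0,0,0],0],[[0,0,0.5],[0,0,0],0],[[0,0,0],[0,0,0],0]]'; python3 -m inch '[[[0,0,0],[0,0,0],1],[[0,0,0],[0,0,0],1],[[0,0,0],[0,0,0],1],[[0,0,0],[0,0,0],1],[[0,0,-1],[0,0,0],1],[[0,0,-1],[0,0,0],1],[[0,0,-1],[0,0,0],1],[[0,0,-1],[0,0,0],1]]'; python3 -m inch '[[[0,0,-1],[0,0,0],1],[[0,0,-1],[0,0,0],1],[[0,0,-1],[0,0,0],1],[[0,0,-1],[0,0,0],1],[[0,0,-1],[0,0,0],1],[[0,0,-1],[0,0,0],1],[[0,0,0],[0,0,0],1]]';python3 - <<'E'
from h import *
s,R=st();d=get_image('wrist');cv2.imwrite('pics/w10.png',d['frame'])
i=d['frame'].astype(int);p=proj(d,[.475,.106,.108]).astype(int);print(p)
x0,y0=p-35;j=i[y0:y0+70,x0:x0+70]
print(j[35,::7].tolist())
m=((j.min(2)>120)&(j.min(2)<215)&(j.max(2)-j.min(2)<25)).astype(np.uint8)
c=max(cv2.findContours(m,0,1)[0],key=cv2.contourArea);e=cv2.fitEllipse(c);print(e,onz(d,e[0][0]+x0,e[0][1]+y0,.108))
E
```

```text
t: 26.3
tool_pos: [0.4755, 0.1074, 0.0584]
tool_rot: [-2.217, -2.225, 0.002]
wrist_force: [0.8, 0.5, -0.9]
width: 0.0538
gripper_force: 30.0
t: 27.3
tool_pos: [0.4759, 0.1075, 0.1598]
tool_rot: [-2.218, -2.225, 0.0]
wrist_force: [0.8, -0.1, -0.3]
width: 0.094
gripper_force: 0.0
t: 28.18
tool_pos: [0.4766, 0.1079, 0.3103]
tool_rot: [-2.217, -2.225, -0.005]
wrist_force: [0.3, 0.4, 0.2]
width: 0.094
gripper_force: 0.0
t 28.18 p [0.477 0.108 0.31 ] x [-0.003  1.     0.002] y [1.    0.003 0.002] z [ 0.002  0.002 -1.   ] q [-1.337 -0.029  0.99   1.9    0.024  1.255 -0.351] w 0.094 F [0.304 0.383 0.163] g 0.0
[275 183]
[[83, 90, 89], [69, 77, 76], [194, 192, 192], [228, 227, 229], [228, 227, 229], [227, 227, 228], [229, 228, 230], [227, 226, 228], [227, 226, 228], [58, 62, 36]]
((35.27470016479492, 36.671669006347656), (53.08580780029297, 78.3744125366211), 2.908459186553955) [0.475 0.105 0.108]
```

Sealant sits on mark_2 (lid measured at 0.475, 0.105). Now yaw back for the cleaner can and travel to it high.

```bash
python3 -m inch '[[[-1,0,0],[0,0,0],1],[[-1,0,0],[0,0,-10],1],[[0,0,0],[0,0,-10],1],[[0,0,0],[0,0,-10],1],[[0,0,0],[0,0,-10],1],[[0,0,0],[0,0,-10],1],[[0,0,0],[0,0,-10],1],[[0,0,0],[0,0,-10],1]]'; python3 -m inch '[[[0,0,0],[0,0,-10],1],[[0,0,0],[0,0,-10],1],[[0.15,-1,0],[0,0,0],1],[[0.2,-1,0],[0,0,0],1],[[0.2,-1,0],[0,0,0],1],[[0.2,-1,0],[0,0,0],1],[[0.2,-1,0],[0,0,0],1],[[0.2,-1,0],[0,0,0],1]]'; python3 -m inch '[[[0.2,-1,0],[0,0,0],1],[[0.1,-1,0],[0,0,0],1],[[0,-1,0],[0,0,0],1],[[0,-1,0],[0,0,0],1],[[0,-1,0],[0,0,0],1],[[0,-1,0],[0,0,0],1],[[0,-0.8,0],[0,0,0],1],[[0,0,0],[0,0,0],1]]'
python3 - <<'E'
from h import *
s,R=st();d=get_image('wrist');cv2.imwrite('pics/w11.png',d['frame']);p=s['tool_pos'];t=get_image('top')
print(proj(d,[.44,-.259,.171]))
def big(i,b):
    x0,y0,x1,y1=b;j=i[y0:y1,x0:x1].astype(int);m=((j[...,0]-j[...,2]>60)).astype(np.uint8)
    for c in cv2.findContours(m,0,1)[0]:
        if cv2.contourArea(c)>60:
            e=cv2.fitEllipse(c);print(e[0][0]+x0,e[0][1]+y0,e[1]);r=(e[0][0]+x0,e[0][1]+y0)
    return r
a=big(d['frame'],(150,50,420,290));b=big(cv2.imread('pics/top0.png'),(308,238,332,262))
print(onz(d,*a,.171),onz(t,*b,.171),tri((d,*a),(t,*b)))
E
```

```text
t: 29.22
tool_pos: [0.4757, 0.0563, 0.3082]
tool_rot: [-0.533, -3.095, 0.001]
wrist_force: [-0.5, 0.5, -1.1]
width: 0.0939
gripper_force: 0.0
t: 30.22
tool_pos: [0.4474, -0.0942, 0.3088]
tool_rot: [0.005, -3.141, 0.0]
wrist_force: [0.9, -0.1, -0.8]
width: 0.0939
gripper_force: 0.0
t: 31.22
tool_pos: [0.4408, -0.2637, 0.3089]
tool_rot: [-0.003, 3.141, 0.001]
wrist_force: [-0.0, 0.9, -1.0]
width: 0.0938
gripper_force: 0.0
t 31.23 p [ 0.441 -0.264  0.309] x [-1.    -0.002 -0.   ] y [-0.002  1.     0.001] z [ 0.     0.001 -1.   ] q [-1.279 -0.462  1.357  1.86   0.456  1.406  1.546] w 0.0938 F [-0.015  0.861 -0.986] g 0.0
[283.419 192.665]
281.2032928466797 193.79139709472656 (35.140933990478516, 35.33794403076172)
320.0 249.73640060424805 (11.534651756286621, 11.945466041564941)
[ 0.441 -0.261  0.171] [ 0.441 -0.26   0.171] (array([ 0.441, -0.261,  0.169]), [np.float64(0.0005595294154099064), np.float64(0.0005595294154099244)])
```

Cap matches (281,194) → (0.441,−0.261,0.169). Joints 2 and 3 are close to limits, so descend cautiously.

```bash
python3 -m inch '[[[0,0.1,0.7],[0,0,0],1],[[0,0,0.7],[0,0,0],1],[[0,0,0.6],[0,0,0],1]]'; python3 -c "
from h import *
st()"
```

```text
t: 31.7
tool_pos: [0.4343, -0.2556, 0.2614]
tool_rot: [-0.007, 3.136, -0.005]
wrist_force: [-0.0, 0.1, 0.3]
width: 0.0942
gripper_force: 0.0
t 31.7 p [ 0.434 -0.256  0.261] x [-1.    -0.005 -0.006] y [-0.005  1.    -0.003] z [ 0.006 -0.003 -1.   ] q [-1.299 -0.496  1.374  1.951  0.505  1.322  1.492] w 0.0942 F [-0.025  0.132  0.266] g 0.0
```

Joint limits bind in this posture (elbow drifted). I'll back off, fetch the grease tin from the far/gap side (which unwinds the posture), and come to the cleaner later by a different path.

```bash
python3 -m inch '[[[0,0,-1],[0,0,0],1],[[0,0,-1],[0,0,0],1],[[0,1,-0.5],[0,0,0],1],[[-0.1,1,0],[0,0,0],1],[[-0.1,1,0],[0,0,0],1],[[-0.2,1,0],[0,0,0],1],[[-0.2,1,0],[0,0,0],1],[[-0.4,1,0],[0,0,0],1]]'; python3 -m inch '[[[-0.4,1,0],[0,0,10],1],[[-0.4,1,0],[0,0,10],1],[[0,1,0],[0,0,10],1],[[0,0,0],[0,0,10],1],[[0,0,0],[0,0,10],1],[[0,0,0],[0,0,10],1],[[0,0,0],[0,0,10],1],[[0,0,0],[0,0,10],1]]'; python3 -m inch '[[[0,0,0],[0,0,10],1],[[0,1,0],[0,0,0],1],[[0,1,0],[0,0,0],1],[[0,1,0],[0,0,0],1],[[0,1,0],[0,0,0],1],[[0,1,0],[0,0,0],1],[[0,0,0],[0,0,0],1]]'; python3 -c "
from h import *
go([.68,.124,.31],ydir=(1,0,0))"
```

```text
t: 32.7
tool_pos: [0.4591, -0.1043, 0.3247]
tool_rot: [-0.006, 3.136, -0.006]
wrist_force: [0.5, 0.9, 0.7]
width: 0.094
gripper_force: 0.0
t: 33.7
tool_pos: [0.4915, -0.0334, 0.3246]
tool_rot: [2.017, 2.399, 0.001]
wrist_force: [0.6, -0.0, 1.2]
width: 0.0941
gripper_force: 0.0
t: 34.58
tool_pos: [0.6175, -0.0331, 0.3243]
tool_rot: [2.212, 2.22, -0.001]
wrist_force: [-0.8, -0.7, -0.2]
width: 0.094
gripper_force: 0.0
t 34.58 p [ 0.617 -0.033  0.324] x [-0.004  1.    -0.006] y [1.    0.004 0.005] z [ 0.005 -0.006 -1.   ] q [-0.849  0.395  1.094  1.618 -0.354  1.342  0.297] w 0.094 F [-0.757 -0.681 -0.206] g 0.0
turn [0.271 0.342 0.217] shift after [6.282 2.501 0.57 ]
```

```bash
python3 -m inch '[[[0.9,0.36,0],[0.27,0.34,0.2],1],[[0.9,0.36,0],[0,0,0],1],[[0.9,0.36,0],[0,0,0],1],[[0.9,0.36,0],[0,0,0],1],[[0.9,0.36,0.5],[0,0,0],1],[[0.9,0.36,1],[0,0,0],1],[[0.88,0.34,1],[0,0,0],1],[[0,0,0],[0,0,0],1]]'
cat > lid.py <<'E'
from h import *
s,R=st();d=get_image('wrist');cv2.imwrite('pics/w12.png',d['frame']);p=s['tool_pos']
q=proj(d,[.68,.124,.128]);print(q);x0,y0=q.astype(int)-50
j=cv2.GaussianBlur(d['frame'],(3,3),0).astype(int)[y0:y0+100,x0:x0+100];m=((j.max(2)-j.min(2)<14)&(j.max(2)<100)).astype(np.uint8)
for c in cv2.findContours(m,0,1)[0]:
    if cv2.contourArea(c)>300:
        e=cv2.fitEllipse(c);a=(e[0][0]+x0,e[0][1]+y0);print(a,e[1],onz(d,*a,.128))
go([.68,.124,.08],ydir=(1,0,0))
E
python3 lid.py
```

```text
t: 35.58
tool_pos: [0.678, 0.1256, 0.2596]
tool_rot: [-2.217, -2.222, 0.002]
wrist_force: [0.6, -0.7, 0.3]
width: 0.0939
gripper_force: 0.0
t 35.58 p [0.678 0.126 0.26 ] x [-0.002  1.     0.001] y [ 1.     0.002 -0.003] z [-0.003  0.001 -1.   ] q [-0.913  0.578  0.994  1.53  -0.495  1.307  0.14 ] w 0.0939 F [ 0.566 -0.664  0.348] g 0.0
[279.023 197.364]
(np.float64(279.04367446899414), np.float64(199.01707077026367)) (42.126338958740234, 43.99351501464844) [0.68  0.122 0.128]
t 35.62 p [0.678 0.124 0.262] x [-0.001  1.     0.001] y [ 1.     0.001 -0.001] z [-0.001  0.001 -1.   ] q [-0.913  0.576  0.996  1.529 -0.494  1.308  0.14 ] w 0.0939 F [ 0.536 -0.468  0.482] g 0.0
turn [-0.054 -0.042  0.033] shift after [0.012 0.064 7.261]
```

```bash
python3 -m inch '[[[-0.06,0.06,1],[0,0,0],1],[[0,0,1],[0,0,0],1],[[0,0,1],[0,0,0],1],[[0,0,1],[0,0,0],1],[[0,0,1],[0,0,0],1],[[0,0,1],[0,0,0],1],[[0,0,1],[0,0,0],1],[[0,0,0.26],[0,0,0],1]]'; python3 -m inch '[[[0,0,0],[0,0,0],1],[[0,0,0],[0,0,0],0],[[0,0,0],[0,0,0],0],[[0,0,0],[0,0,0],0],[[0,0,0],[0,0,0],0],[[0,0,0],[0,0,0],0],[[0,0,0],[0,0,0],0],[[0,0,0],[0,0,0],0]]'
```

```text
t: 36.62
tool_pos: [0.6802, 0.1209, 0.0813]
tool_rot: [-2.222, -2.219, -0.002]
wrist_force: [0.4, -0.7, 0.5]
width: 0.0944
gripper_force: 0.0
t: 37.62
tool_pos: [0.6806, 0.122, 0.082]
tool_rot: [-2.221, -2.221, -0.004]
wrist_force: [-0.5, 0.2, 1.0]
width: 0.0484
gripper_force: 29.9
```

```bash
python3 -m inch '[[[0,0,-1],[0,0,0],0],[[0,0,-1],[0,0,0],0],[[0,0,-1],[0,0,0],0],[[-0.7,-0.5,0],[0,0,0],0],[[-0.75,-1,0],[0,0,0],0],[[-0.75,-1,0],[0,0,0],0],[[-0.75,-1,0],[0,0,0],0],[[-0.7,-1,0],[0,0,0],0]]'; python3 -m inch '[[[0,-1,0],[0,0,0],0],[[0,-1,0],[0,0,0],0],[[0,-1,0],[0,0,0],0],[[0,-0.8,0],[0,0,0],0],[[0,0,1],[0,0,0],0],[[0,0,0],[0,0,0],0]]'; python3 -c "
from h import *
go([.473,.0305,.0935],ydir=(1,0,0))"
```

```text
t: 38.62
tool_pos: [0.5669, 0.0298, 0.1565]
tool_rot: [-2.221, -2.22, -0.004]
wrist_force: [0.6, 0.4, -2.3]
width: 0.0485
gripper_force: 29.9
t: 39.38
tool_pos: [0.472, 0.0306, 0.1308]
tool_rot: [-2.22, -2.22, -0.001]
wrist_force: [-0.2, -1.0, -2.5]
width: 0.0483
gripper_force: 29.9
t 39.38 p [0.472 0.031 0.131] x [0.    1.    0.002] y [ 1. -0. -0.] z [-0.     0.002 -1.   ] q [-1.133  0.323  1.124  2.155 -0.382  0.881  0.22 ] w 0.0483 F [-0.183 -1.037 -2.455] g 29.9
turn [-0.028 -0.095 -0.004] shift after [-0.004  0.039  1.49 ]
```

```bash
python3 -m inch '[[[0,0.04,0.7],[0,0,0],0],[[0,0,0.7],[0,0,0],0],[[0,0,0.09],[0,0,0],0],[[0,0,0],[0,0,0],0]]'; python3 -m inch '[[[0,0,0],[0,0,0],1],[[0,0,0],[0,0,0],1],[[0,0,0],[0,0,0],1],[[0,0,0],[0,0,0],1],[[0,0,-1],[0,0,0],1],[[0,0,-1],[0,0,0],1],[[0,0,-1],[0,0,0],1],[[0,0,-1],[0,0,0],1]]'; python3 -m inch '[[[0,0,-1],[0,0,0],1],[[0,0,-1],[0,0,0],1],[[0,0,-1],[0,0,0],1],[[0,0,-1],[0,0,0],1],[[0,0,-1],[0,0,0],1],[[0,0,0],[0,0,0],1]]';python3 - <<'E'
from h import *
s,R=st();d=get_image('wrist');cv2.imwrite('pics/w13.png',d['frame'])
q=proj(d,[.473,.0305,.138]);print(q);x0,y0=q.astype(int)-45
j=d['frame'].astype(int)[y0:y0+90,x0:x0+90];m=((j.max(2)-j.min(2)<14)&(j.max(2)<100)).astype(np.uint8)
for c in cv2.findContours(m,0,1)[0]:
    if cv2.contourArea(c)>300:
        e=cv2.fitEllipse(c);a=(e[0][0]+x0,e[0][1]+y0);print(a,e[1],onz(d,*a,.138))
E
```

```text
t: 39.88
tool_pos: [0.4745, 0.0303, 0.0949]
tool_rot: [-2.222, -2.22, -0.004]
wrist_force: [0.1, 0.6, -2.4]
width: 0.0486
gripper_force: 29.9
t: 40.88
tool_pos: [0.4738, 0.0303, 0.1949]
tool_rot: [-2.221, -2.221, -0.004]
wrist_force: [0.5, -0.1, 1.3]
width: 0.0944
gripper_force: 0.0
t: 41.62
tool_pos: [0.4745, 0.0303, 0.3204]
tool_rot: [-2.221, -2.22, -0.009]
wrist_force: [-0.1, 0.1, -0.7]
width: 0.0938
gripper_force: 0.0
t 41.62 p [0.474 0.03  0.32 ] x [0.    1.    0.005] y [ 1.    -0.     0.003] z [ 0.003  0.005 -1.   ] q [-1.455 -0.186  1.148  1.913  0.172  1.305 -0.359] w 0.0938 F [-0.102  0.132 -0.665] g 0.0
[275.077 185.766]
(np.float64(276.5291633605957), np.float64(185.18573379516602)) (36.71900177001953, 37.568119049072266) [0.475 0.031 0.138]
(np.float64(242.0067253112793), np.float64(182.15979385375977)) (15.923423767089844, 124.59996795654297) [0.435 0.035 0.138]
```

Grease tin is on mark_3 (0.475, 0.031). Now re-posture: go out far, swing around with the base, then come in radially to the cleaner.

```bash
python3 -m inch '[[[0,1,-0.5],[0,0,0],1],[[0,1,-0.5],[0,0,0],1],[[0,1,0],[0,0,0],1],[[0,1,0],[0,0,0],1],[[0,1,0],[0,0,0],1],[[0,1,0],[0,0,0],1],[[0,1,0],[0,0,0],1],[[0,1,0],[0,0,0],1]]'; python3 -m inch '[[[0,1,0],[0,0,0],1],[[0,1,0],[0,0,0],1],[[0,1,0],[0,0,0],1],[[0,1,0],[0,0,0],1],[[0,1,0],[0,0,0],1]]';python3 -c "
from h import *
st()"; python3 -m inch '[[[-1,0,0],[0,0,1.8],1],[[-1,0,0],[0,0,1.8],1],[[-1,0,0],[0,0,1.8],1],[[-1,0,0],[0,0,1.8],1],[[-1,0,0],[0,0,1.8],1],[[-1,0,0],[0,0,1.8],1],[[-1,0,0],[0,0,1.8],1],[[-1,0,0],[0,0,1.8],1]]';python3 -c "
from h import *
st()"
```

```text
t: 42.68
tool_pos: [0.6668, 0.0293, 0.3412]
tool_rot: [-2.223, -2.217, 0.001]
wrist_force: [0.0, 1.0, 0.6]
width: 0.0942
gripper_force: 0.0
t: 43.3
tool_pos: [0.7919, 0.0293, 0.3408]
tool_rot: [-2.222, -2.217, 0.001]
wrist_force: [-0.2, 0.3, -0.5]
width: 0.0939
gripper_force: 0.0
t 43.3 p [0.792 0.029 0.341] x [0.002 1.    0.001] y [ 1.    -0.002 -0.002] z [-0.002  0.001 -1.   ] q [-0.591  0.73   0.986  1.115 -0.59   1.571  0.253] w 0.0939 F [-0.225  0.308 -0.504] g 0.0
t: 44.3
tool_pos: [0.7685, -0.1703, 0.3422]
tool_rot: [-2.484, -1.919, -0.001]
wrist_force: [0.5, 0.4, -0.1]
width: 0.0941
gripper_force: 0.0
t 44.3 p [ 0.769 -0.17   0.342] x [0.252 0.968 0.002] y [ 0.968 -0.252 -0.001] z [-0.001  0.002 -1.   ] q [-0.358  0.735  1.029  1.132 -0.613  1.575  0.275] w 0.0941 F [ 0.469  0.375 -0.116] g 0.0
```

```bash
python3 -m inch '[[[-1,0,0],[0,0,1.8],1],[[-1,0,0],[0,0,1.8],1],[[-1,0,0],[0,0,1.8],1],[[-1,0,0],[0,0,1.8],1],[[-1,0,0],[0,0,1.8],1],[[-1,0,0],[0,0,1.8],1],[[-1,0,0],[0,0,1.8],1],[[-1,0,0],[0,0,1.8],1]]'; python3 -m inch '[[[-1,0,0],[0,0,1.8],1],[[-1,0,0],[0,0,1.8],1],[[0,-1,0],[0,0,0],1],[[0,-1,0],[0,0,0],1],[[0,-1,0],[0,0,0],1],[[0,-1,0],[0,0,0],1],[[0,-1,0],[0,0,0],1],[[0,-1,0],[0,0,0],1]]'; python3 -m inch '[[[0,-1,0],[0,0,0],1],[[0,-1,0],[0,0,0],1],[[0,-1,0],[0,0,0],1],[[0,-1,0],[0,0,0],1],[[0,0,0],[0,0,0],1]]'; python3 -c "
from h import *
go([.441,-.261,.3],ydir=(0,1,0));go([.441,-.261,.3],ydir=(0,-1,0))"
```

```text
t: 45.3
tool_pos: [0.6973, -0.3567, 0.3418]
tool_rot: [-2.705, -1.593, -0.001]
wrist_force: [0.9, -0.4, -0.9]
width: 0.094
gripper_force: 0.0
t: 46.3
tool_pos: [0.5456, -0.3182, 0.342]
tool_rot: [-2.753, -1.508, -0.001]
wrist_force: [0.6, 0.9, 1.1]
width: 0.094
gripper_force: 0.0
t: 46.92
tool_pos: [0.4614, -0.2639, 0.3423]
tool_rot: [-2.75, -1.509, -0.007]
wrist_force: [0.5, 0.0, 0.5]
width: 0.0943
gripper_force: 0.0
t 46.92 p [ 0.461 -0.264  0.342] x [0.537 0.843 0.006] y [ 0.843 -0.537 -0.002] z [ 0.002  0.006 -1.   ] q [-0.743  0.197  1.348  1.772 -0.203  1.333  0.083] w 0.0943 F [0.546 0.016 0.501] g 0.0
turn [   0.295   -0.302 -122.49 ] shift after [0.816 0.116 1.692]
t 46.92 p [ 0.461 -0.264  0.342] x [0.537 0.843 0.006] y [ 0.843 -0.537 -0.002] z [ 0.002  0.006 -1.   ] q [-0.743  0.197  1.348  1.772 -0.203  1.333  0.083] w 0.0943 F [0.546 0.016 0.501] g 0.0
turn [-0.259 -0.252 57.509] shift after [-0.816 -0.116  1.692]
```

```bash
python3 -m inch '[[[0,0,0],[0.3,-0.3,-10],1],[[0,0,0],[0,0,-10],1],[[0,0,0],[0,0,-10],1],[[0,0,0],[0,0,-10],1],[[0,0,0],[0,0,-10],1],[[0,0,0],[0,0,-10],1]]'; python3 -c "
from h import *
st()"; python3 -m inch '[[[0,0,0],[0,0,-10],1],[[0,0,0],[0,0,-10],1],[[0,0,0],[0,0,-10],1],[[0,0,0],[0,0,-10],1],[[0,0,0],[0,0,-10],1],[[0,0,0],[0,0,-10],1],[[0,0,0],[0,0,-2.5],1],[[0,0,0],[0,0,0],1]]'; python3 -c "
from h import *
go([.441,-.261,.3],ydir=(0,1,0))"
```

```text
t: 47.68
tool_pos: [0.4626, -0.2648, 0.3421]
tool_rot: [-1.62, -2.684, 0.006]
wrist_force: [0.7, -0.1, 0.0]
width: 0.094
gripper_force: 0.0
t 47.67 p [ 0.463 -0.265  0.342] x [-0.466  0.885  0.004] y [ 0.885  0.466 -0.007] z [-0.008 -0.    -1.   ] q [-0.573  0.127  1.093  1.762 -0.112  1.33   1.029] w 0.094 F [ 0.71  -0.087  0.048] g 0.0
t: 48.68
tool_pos: [0.4625, -0.2648, 0.3419]
tool_rot: [-0.002, -3.133, -0.0]
wrist_force: [0.3, 0.4, -0.4]
width: 0.0938
gripper_force: 0.0
t 48.67 p [ 0.462 -0.265  0.342] x [-1.     0.002  0.008] y [0.002 1.    0.   ] z [-0.008  0.    -1.   ] q [-0.455  0.106  0.946  1.759 -0.085  1.329  2.079] w 0.0938 F [ 0.258  0.442 -0.38 ] g 0.0
turn [ 0.002 -0.468 -0.088] shift after [0.858 0.153 1.677]
```

Posture is comfortable now (q3 0.95). Move over the can, descend partly, and re-check the cap.

```bash
python3 -m inch '[[[0.43,0.08,0.6],[0,-0.47,0],1],[[0.43,0.08,0.6],[0,0,0],1],[[0,0,0.8],[0,0,0],1],[[0,0,0.8],[0,0,0],1],[[0,0,0],[0,0,0],1]]'
python3 - <<'E'
from h import *
s,R=st();d=get_image('wrist');cv2.imwrite('pics/w14.png',d['frame'])
j=d['frame'][50:290,150:420].astype(int);m=((j[...,0]-j[...,2]>60)).astype(np.uint8)
for c in cv2.findContours(m,0,1)[0]:
    if cv2.contourArea(c)>300:
        e=cv2.fitEllipse(c);a=(e[0][0]+150,e[0][1]+50);print(a,e[1],onz(d,*a,.171))
go([.441,-.261,.115],ydir=(0,1,0))
E
```

```text
t: 49.3
tool_pos: [0.4402, -0.2603, 0.2713]
tool_rot: [-0.003, -3.14, -0.0]
wrist_force: [-0.1, -0.0, 0.3]
width: 0.0941
gripper_force: 0.0
t 49.3 p [ 0.44  -0.26   0.271] x [-1.     0.002  0.002] y [0.002 1.    0.   ] z [-0.002  0.    -1.   ] q [-0.452  0.106  0.946  1.91  -0.093  1.172  2.097] w 0.0941 F [-0.071 -0.011  0.345] g 0.0
(277.9223098754883, 203.77882385253906) (39.4628791809082, 39.57138442993164) [ 0.441 -0.261  0.171]
t 49.35 p [ 0.441 -0.261  0.272] x [-1.     0.002  0.   ] y [ 0.002  1.    -0.   ] z [-0. -0. -1.] q [-0.452  0.105  0.947  1.909 -0.092  1.173  2.096] w 0.0941 F [-0.321 -0.885 -0.351] g 0.0
turn [-0.017 -0.027 -0.099] shift after [-0.013 -0.017  6.29 ]
```

```bash
python3 -m inch '[[[0,0,1],[0,0,0],1],[[0,0,1],[0,0,0],1],[[0,0,1],[0,0,0],1],[[0,0,1],[0,0,0],1],[[0,0,1],[0,0,0],1],[[0,0,1],[0,0,0],1],[[0,0,0.76],[0,0,0],1],[[0,0,0],[0,0,0],1]]'; python3 -m inch '[[[0,0,0],[0,0,0],0],[[0,0,0],[0,0,0],0],[[0,0,0],[0,0,0],0],[[0,0,0],[0,0,0],0],[[0,0,0],[0,0,0],0],[[0,0,0],[0,0,0],0],[[0,0,0],[0,0,0],0]]'; python3 -c "
from h import *
st()"
```

```text
t: 50.35
tool_pos: [0.4407, -0.2603, 0.1027]
tool_rot: [-0.001, -3.141, -0.0]
wrist_force: [-0.3, 0.8, 1.0]
width: 0.0942
gripper_force: 0.0
t: 51.22
tool_pos: [0.4411, -0.2602, 0.1033]
tool_rot: [-0.0, 3.141, 0.0]
wrist_force: [0.2, 0.7, 4.2]
width: 0.0507
gripper_force: 30.0
t 51.23 p [ 0.441 -0.26   0.103] x [-1.    -0.    -0.001] y [-0.  1.  0.] z [ 0.001  0.    -1.   ] q [-0.271  0.367  0.832  2.092 -0.369  0.83   2.352] w 0.0507 F [0.21  0.685 4.243] g 30.0
```

```bash
python3 -m inch '[[[0,0,-0.6],[0,0,0],0],[[0,0,-1],[0,0,0],0],[[0,0,-1],[0,0,0],0],[[0,0,-1],[0,0,0],0],[[0,0,-1],[0,0,0],0],[[0,0,-0.9],[0,0,0],0],[[0,0.6,0],[0,0,0],0],[[0,1,0],[0,0,0],0]]'; python3 -m inch '[[[-0.2,1,0],[0,0,0],0],[[-0.2,1,0],[0,0,0],0],[[-0.2,1,0],[0,0,0],0],[[-0.2,1,0],[0,0,0],0],[[-0.2,1,0],[0,0,0],0],[[-0.2,1,0],[0,0,0],0],[[0,0.9,0],[0,0,0],0],[[0,0,0],[0,0,0],0]]'; python3 -m inch '[[[0,0,0],[0,0,9],0],[[0,0,0],[0,0,9],0],[[0,0,0],[0,0,9],0],[[0,0,0],[0,0,9],0],[[0,0,0],[0,0,9],0],[[0,0,0],[0,0,9],0],[[0,0,0],[0,0,9],0],[[0,0,0],[0,0,9],0]]'; python3 -m inch '[[[0,0,0],[0,0,9],0],[[0,0,0],[0,0,9],0],[[0,0,0],[0,0,0],0]]'; python3 -c "
from h import *
go([.471,-.045,.1143],ydir=(1,0,0))
d=get_image('wrist')
for n in(1,2):pass"
```

```text
t: 52.22
tool_pos: [0.4404, -0.2207, 0.2415]
tool_rot: [0.003, 3.141, -0.001]
wrist_force: [-0.6, -0.1, -2.6]
width: 0.0507
gripper_force: 30.0
t: 53.22
tool_pos: [0.4708, -0.0468, 0.2412]
tool_rot: [-0.003, 3.141, -0.0]
wrist_force: [-0.1, 0.4, -2.0]
width: 0.0506
gripper_force: 30.0
t: 54.22
tool_pos: [0.4707, -0.049, 0.2411]
tool_rot: [1.855, 2.535, 0.0]
wrist_force: [-0.0, -0.2, -1.9]
width: 0.0506
gripper_force: 30.0
t: 54.6
tool_pos: [0.4707, -0.0487, 0.2411]
tool_rot: [2.221, 2.221, 0.001]
wrist_force: [-0.2, 0.6, -2.4]
width: 0.0505
gripper_force: 30.0
t 54.6 p [ 0.471 -0.049  0.241] x [ 0.  1. -0.] y [ 1.    -0.     0.001] z [ 0.001 -0.    -1.   ] q [-0.82   0.025  0.819  2.022 -0.021  1.101  0.008] w 0.0505 F [-0.241  0.613 -2.45 ] g 30.0
turn [ 0.05   0.005 -0.023] shift after [0.148 0.011 5.071]
```

```bash
python3 -m inch '[[[0.15,0.03,1],[0,0,0],0],[[0,0,1],[0,0,0],0],[[0,0,1],[0,0,0],0],[[0,0,1],[0,0,0],0],[[0,0,0],[0,0,0],0]]'; python3 -c "
from h import *
go([.4715,-.045,.1147],ydir=(1,0,0))"
```

```text
t: 55.28
tool_pos: [0.4706, -0.0446, 0.1398]
tool_rot: [-2.219, -2.224, 0.004]
wrist_force: [-0.1, 0.3, -2.1]
width: 0.0507
gripper_force: 30.0
t 55.27 p [ 0.471 -0.045  0.14 ] x [-0.002  1.    -0.001] y [ 1.     0.002 -0.002] z [-0.002 -0.001 -1.   ] q [-0.752  0.203  0.808  2.138 -0.189  0.874  0.172] w 0.0507 F [-0.065  0.325 -2.125] g 30.0
turn [-0.124  0.081  0.129] shift after [-0.016  0.037  1.004]
```

```bash
python3 -m inch '[[[0,0,0.5],[0,0,0],0],[[0,0,0.5],[0,0,0],0],[[0,0,0],[0,0,0],0]]'; python3 -m inch '[[[0,0,0],[0,0,0],1],[[0,0,0],[0,0,0],1],[[0,0,0],[0,0,0],1],[[0,0,0],[0,0,0],1],[[0,0,-1],[0,0,0],1],[[0,0,-1],[0,0,0],1],[[0,0,-1],[0,0,0],1],[[0,0,-1],[0,0,0],1]]'; python3 -m inch '[[[0,0,-1],[0,0,0],1],[[0,0,-1],[0,0,0],1],[[0,0,-1],[0,0,0],1],[[0,0,-1],[0,0,0],1],[[1,0,-1],[0,0,0],1],[[1,0,-1],[0,0,0],1],[[1,0,0],[0,0,0],1],[[1,0,0],[0,0,0],1]]'; python3 -m inch '[[[1,0,0],[0,0,0],1],[[1,0,0],[0,0,0],1],[[0,0,0],[0,0,0],1]]'
python3 - <<'E'
from h import *
s,R=st();d=get_image('wrist');cv2.imwrite('pics/fin.png',d['frame'])
j=d['frame'].astype(int);m=((j[...,0]-j[...,2]>60)).astype(np.uint8)
for c in cv2.findContours(m,0,1)[0]:
    if cv2.contourArea(c)>300:
        e=cv2.fitEllipse(c);print(e,onz(d,*e[0],.181))
for n,X in (('tape',[.476,.182,.029]),('seal',[.475,.106,.108]),('grease',[.473,.0305,.138]),('clean',[.4715,-.045,.181])): print(n,proj(d,X))
E
```

```text
t: 55.65
tool_pos: [0.4712, -0.0441, 0.1151]
tool_rot: [-2.221, -2.222, 0.001]
wrist_force: [0.5, 0.9, -2.0]
width: 0.0504
gripper_force: 30.0
t: 56.65
tool_pos: [0.4716, -0.0441, 0.2166]
tool_rot: [2.221, 2.221, 0.001]
wrist_force: [-0.0, 0.2, 0.2]
width: 0.0939
gripper_force: 0.0
t: 57.65
tool_pos: [0.4715, 0.0568, 0.366]
tool_rot: [2.221, 2.221, 0.002]
wrist_force: [0.8, 0.2, 0.2]
width: 0.0942
gripper_force: 0.0
t: 58.02
tool_pos: [0.4713, 0.1076, 0.3655]
tool_rot: [2.218, 2.224, -0.0]
wrist_force: [0.5, 0.1, -0.8]
width: 0.0941
gripper_force: 0.0
t 58.02 p [0.471 0.108 0.366] x [-0.003  1.    -0.001] y [1.    0.003 0.   ] z [ 0.    -0.001 -1.   ] q [-1.003 -0.05   0.628  1.808  0.031  1.374 -0.379] w 0.0941 F [ 0.502  0.059 -0.845] g 0.0
((277.9712829589844, 299.7057189941406), (28.530542373657227, 29.434123992919922), 6.195209980010986) [ 0.473 -0.041  0.181]
tape [280.258 116.974]
seal [279.703 175.012]
grease [278.128 234.692]
clean [276.841 302.151]
```

View pics/fin.png

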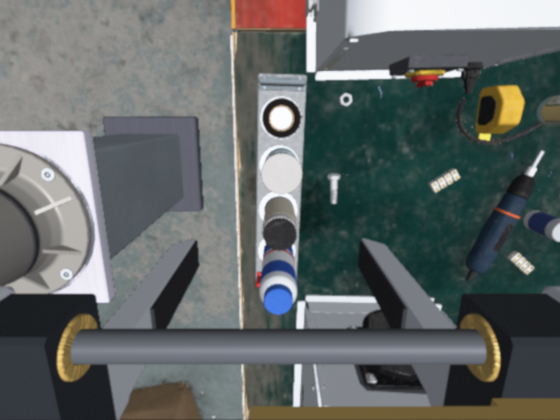

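All four stand upright on their marks: tape (281,117), sealant (281,173), tin (279,233), cleaner (278,300), each within a few mm of prediction. The gripper is clear.

```bash
python3 -c "
from cell import *
print(sign_off())"
```

```text
the job is handed in; nothing more can be done
None
```

I set out the kit and handed it in at about 58 s of the 128 s. From the red plate: cleaner can, grease tin, sealant can, tape roll. All four are upright, released, and measured within about 4 mm of their mark centres; the sign-off gave no verdict back.

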